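# Take the spinner and blade off a desk fan

## Robot

A 6-joint arm with a two-finger parallel gripper is mounted at the origin on the work surface. World frame = base frame: x ahead of the robot, y to its left, z up, the work surface at z = 0. Lengths are in m, angles in rad, forces in N, time in s.
With the tool pointing down it reaches from about 0.35 to 0.975 m from the base axis. Payload 4.9 kg.
Tool frame: the origin (TCP) lies at the very end of the fingers, on their centre line; the grasp point (between the pads) lies 19 mm behind it; z points along the fingers, y is the direction in which the jaws open and shut (so a half turn about z gives the same grasp; the last joint's range is limited). The gripper opens to 85 mm and grips with 20 to 120 N. Pads are 22 mm wide; open, the fingers measure 114 mm over their backs; the gripper's body (76 mm by 85 mm) begins 54 mm behind the grasp point. The pads swing forward as they close: fully open they stand 13 mm farther back than shut.
Start: joints at [-1.29, 0.053, 1.613, -0, 1.476, -0.119], TCP at [0.243, -0.576, 0.204] pointing down, gripper open.
Joint ranges: [-3.01, 3.01], [-1.01, 2.22], [0.06, 2.58], [-1.02, 4.17], [0.09, 2.62], [-3.14, 3.14]. Speed limits (rad/s): [2.57, 2.57, 3.14, 3.14, 3.14, 3.14].

## Interface

Orientations are given as a unit quaternion [w, x, y, z].
In Python, from plant import state, eyes, job_done gives the robot as it stands.
- The arm moves only by the tool apply_moves, never from a script. Its argument "commands" is a list of rows, each an object with "linear": the shift along the tool's x, y, z in m, a list of three; "delta_rot": the turn, a rotation vector about the tool's x, y, z in degrees, a list of three; "fingers": the closure in counts, from 0 (fully open) to 255 (shut). In form: [{"linear": [x, y, z], "delta_rot": [wx, wy, wz], "fingers": fingers}, ...]. A call has exactly 8 rows; each row is the pose to reach, as a shift and turn from the pose commanded when the call began, along the tool's axes at that moment; what a row does not reach only later rows make up. A row lasts 1/10 s, in which the tool goes at most 50 mm and 8.59 degrees, less where a joint would pass 70% of its speed; a pose out of reach is approached as far as the arm can. A call with a gripper value outside its range is refused whole. The fingers move at their own pace and stop on an object; the grip force is fixed at half the most. Time passes only in rows, so rows that repeat a pose let the fingers close, or fill a call up. It gives the time, the measured TCP pose, the force and the opening at its end, in the units of the state.
- state(): the state, without advancing time (a new reading comes with each control period).
- eyes.grab_frame(name): name is "scene" or "top" or "wrist"; returns the picture (384x512x3 uint8, red, green, blue); there is no depth.
- eyes.camera_params(name): a dict with "fx", "fy", "cx", "cy" (pixels), "position" and "rotation" of the camera in the world; the wrist camera has in their place "T_tool_cam" (4x4, takes a point from camera to tool coordinates, whose origin is the TCP and whose axes are the flange's). Camera axes: x right, y down, z forward; pixel columns grow to the right and rows downward; lengths in m; the calibration is good to about 2 mm. The wrist camera is an equidistant fisheye: a pixel r from the principal point sees the ray r / f radians off the axis. A picture is of the moment at which its call begins: read the wrist's pose just before it. camera_params takes no time and is no camera call.
- job_done(): hands the job in, once; it reports no verdict.
The state is a dict: "time": time; "joint_pos": joint angles; "joint_vel": joint speeds; "joint_efforts": joint torques, N m; "tool_pos": TCP position; "tool_rot": TCP orientation; "contact_force": force on the tool from outside, world axes, zero at the start; "ft_torque": the same for the moment, N m; "gripper_width": opening from 0.0 (shut) to 1.0 (fully open).
Only numpy, scipy, OpenCV 4.12 (cv2) and the standard library are available. Lean on these libraries where they do the work, as an engineer would, in place of code of your own. Each camera call takes 0.05 s, during which the arm holds its last target.

## Task

Take this desk fan apart for rework: undo the white winged spinner that holds the blade on the motor (as on most fans its thread is left-hand, so it loosens clockwise seen from above), turn it by its wings until it is off its thread, then lift it off and leave it in the blue tray. Lift the fan blade off the shaft and lay it flat in the open carton, hub boss upwards. Set both down rather than dropping them, and leave the other things on the bench where they are.

Things in the scene. Friction and masses are not known exactly. Their poses are not given: they have to be found in the camera images.
- motor: Black fan motor, 84 mm across, face up on a fixed round steel cradle (144 mm across, 52 mm high posts). It and its shaft cannot move or turn. Origin on the vertical shaft axis under the motor, 12 mm above the bench, z up. In its frame the blade's underside sits at z = 78 mm, the spinner's at 126 mm, and the steel shaft ends at 159 mm. It stands at any yaw, and so does the spinner.
- thread (a point): Point on the shaft axis where the spinner's underside rests when screwed home (138 mm above the bench). The shaft's left-hand thread, 23 mm across, reaches from here 19 mm up; above it is a plain nose 13 mm across, ending 33 mm above this point.
- spinner: White plastic spinner (nut), 60 g, loose, screwed home at the start. Origin: centre of its open underside, z up its axis. Round body 38 mm in diameter, 38 mm high, foot flange 46 mm across. Turned clockwise from above it moves free for about 25 degrees, then climbs 14 mm a turn and is off the thread after about 300 degrees, 11 mm up; up to half a turn more does no harm.
- wing (a point): Middle of one of the spinner's two equal wings, 38 mm out on its +x (the other is on -x) and 23 mm above its underside. Each wing is an upright plate 10 mm thick, from the round body out to 51 mm from the axis, from 12 to 34 mm above the underside. A push of a few N turns it. Off the thread, the spinner must rise another 35 mm to clear the shaft.
- blade: Grey fan blade, 170 mm across the tips, 120 g, loose, four pitched vanes at 45, 135, 225 and 315 degrees in its frame, between z = 0 and 28 mm. Origin: centre of the hub's underside, z along its axis. It sits on the shaft with 2 mm play, and a cross pin at its foot stops it turning; it lifts straight off and must rise 85 mm to clear the shaft.
- boss (a point): Point on the blade's axis 38 mm above the hub's underside, in the middle of the free boss to grip: the hub is round, 44 mm in diameter, 48 mm high with a 27 mm bore, and its upper 20 mm stand clear of the vanes.
- carton: Open cardboard carton that cannot be moved, 220 x 220 mm outside, 55 mm high, walls 4 mm, floor 4 mm. Origin: centre of its underside; x and y along its sides.
- tray: Open blue plastic parts tray that cannot be moved, 170 (x) x 130 (y) mm outside (a little more at its rim), 45 mm high, walls and floor 3 mm. Origin: centre of its underside.
- flask: Bystander: pink drinking flask, upright, 73 mm across, 258 mm high, standing close beside the fan, 14 to 17 cm from the shaft axis. Origin: centre of its foot.
- cutters: Bystander: blue-handled side cutters lying flat, 155 mm long, 16 mm high. Origin: at the joint, handles to its -x.
- cover_a: Bystander: ivory plastic pump cover, disc 112 mm across with three spouts out to 74 mm from its centre, 32 mm high. Origin: centre of its underside.
- cover_b: Bystander: a second ivory pump cover, same as the first.
- tape_roll: Bystander: black tape roll lying flat, 90 mm across, 24 mm high. Origin: centre of its underside.
- driver: Bystander: screwdriver lying flat, 190 mm long. Origin under its middle.
- jar: Bystander: clear jar with grey cap, 68 mm across, 85 mm high. Origin: centre of its foot.
Things that resemble listed ones, but are neither listed nor needed, are in the scene too. Of the things that look like the spinner, the larger one is meant.

How it is judged:
By the outcome, as a careful person would: the job done as asked, in the order asked, and still so for the second after the job is handed in, with the robot touching nothing.
It also fails if it takes over 72 s, if anything falls off the work surface, if the arm or the gripper's body presses on something with over 40 N, if the wrist force passes 120 N, or if a joint passes its speed limit or range.

## Working session

There is one attempt and no reset: what is moved stays moved. The work goes in short steps, Python scripts to look and compute and a tool call to move; the robot and the scene stay as the last step left them, time stands still between calls to the robot, and variables do not carry over. Pictures are saved under pics/ and viewed, and the job is handed in when it is done.

Besides the shell and the picture viewer there is one more tool, called after "Emit:" as name([rows], argument=value, ...), one row to a line, values as JSON. apply_moves: Moves the arm, as the interface text tells. Its arguments: {"type":"object","properties":{"commands":{"type":"array","items":{"type":"object","properties":{"linear":{"type":"array","items":{"type":"number"}},"delta_rot":{"type":"array","items":{"type":"number"}},"fingers":{"type":"number"}}}}},"required":["commands"]}

```bash
ls; mkdir -p pics
python3 - <<'E'
from plant import state, eyes
import cv2
print(state())
for n in ("scene","top","wrist"):
    p=eyes.camera_params(n); print(n,p)
    cv2.imwrite(f"pics/{n}0.png",cv2.cvtColor(eyes.grab_frame(n),cv2.COLOR_RGB2BGR))
E
```

```text
pics
{'time': 0.0, 'joint_pos': array([-1.29003072e+00,  5.33440800e-02,  1.61432631e+00,  3.12727192e-05,
        1.47596894e+00, -1.18999757e-01]), 'joint_vel': array([ 0.00029192, -0.0017272 ,  0.00046819, -0.00102684,  0.00048369,
       -0.00102834]), 'joint_efforts': array([ 3.29103903e-03, -3.93671143e+01, -3.70175958e+01,  1.94202189e-04,
        6.95652081e-03,  7.03009661e-06]), 'tool_pos': array([ 0.24307017, -0.57505532,  0.20255169]), 'tool_rot': array([-1.02125033e-03,  9.80089663e-01,  1.98552778e-01, -6.71666761e-05]), 'contact_force': array([-0.35103273, -0.6810667 , -0.38804927]), 'ft_torque': array([ 0.0219542 ,  0.08290231, -0.04695009]), 'gripper_width': 1.002744161138108}
scene {'fx': 463.716121545652, 'fy': 463.716121545652, 'cx': 257.8357392014658, 'cy': 193.86861295921653, 'position': array([ 1.56815119, -0.18125857,  1.1656245 ]), 'rotation': array([-0.28557231,  0.70656167,  0.60076082, -0.24146533])}
top {'fx': 464.9090848787492, 'fy': 464.9090848787492, 'cx': 256.29532669798965, 'cy': 187.97598485635942, 'position': array([ 0.40282814, -0.02983367,  1.22183509]), 'rotation': array([ 0.05983392, -0.70288053,  0.7067088 , -0.05423597])}
wrist {'fx': 297.3186396354542, 'fy': 297.3186396354542, 'cx': 257.1646594622759, 'cy': 194.94483097483476, 'T_tool_cam': array([[ 3.40133995e-04, -9.52021896e-01, -3.06029726e-01,
         7.85507521e-02],
       [ 9.99999942e-01,  3.16363039e-04,  1.27273373e-04,
         6.11983111e-04],
       [-2.43505437e-05, -3.06029752e-01,  9.52021949e-01,
        -1.70128029e-01],
       [ 0.00000000e+00,  0.00000000e+00,  0.00000000e+00,
         1.00000000e+00]])}
```

View pics/scene0.png

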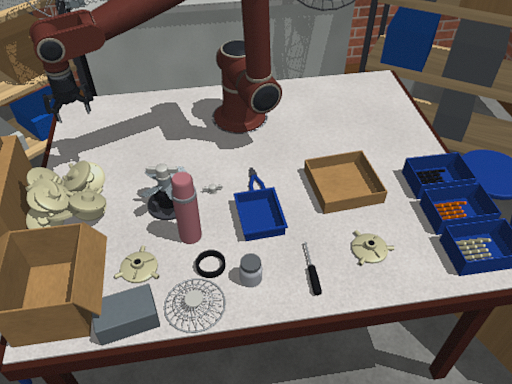

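View pics/top0.png

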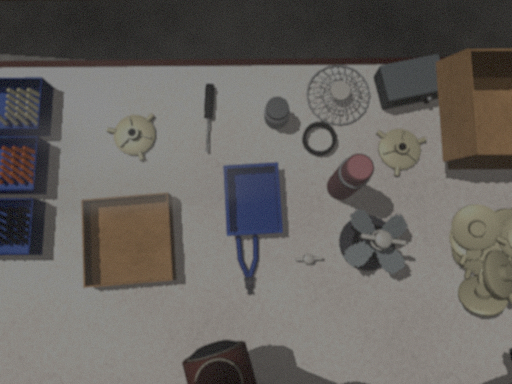

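View pics/wrist0.png

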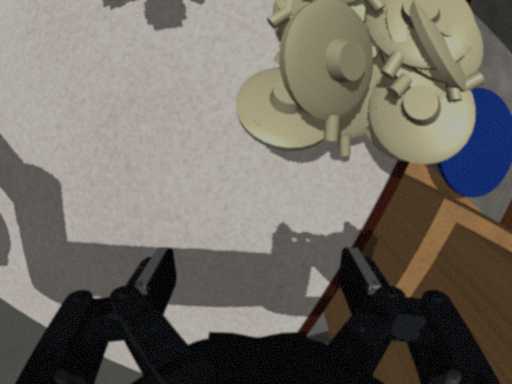

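```bash
cat > h.py <<'E'
import numpy as np, cv2
from scipy.spatial.transform import Rotation as R
from plant import state, eyes
def q2R(q): return R.from_quat([q[1],q[2],q[3],q[0]]).as_matrix()
def cam(name,st=None):
    p=eyes.camera_params(name)
    if name=="wrist":
        st=st or state(); T=np.eye(4); T[:3,:3]=q2R(st['tool_rot']); T[:3,3]=st['tool_pos']
        M=T@p['T_tool_cam']; return p,M[:3,:3],M[:3,3]
    return p,q2R(p['rotation']),np.array(p['position'])
def ray(name,u,v,st=None):
    p,Rm,o=cam(name,st); x=(u-p['cx'])/p['fx']; y=(v-p['cy'])/p['fy']
    if name=="wrist":
        r=np.hypot(x,y); d=np.array([x/r*np.sin(r),y/r*np.sin(r),np.cos(r)]) if r>0 else np.array([0,0,1.])
    else: d=np.array([x,y,1.]); d/=np.linalg.norm(d)
    return o,Rm@d
def plane(name,u,v,z,st=None):
    o,d=ray(name,u,v,st); return o+d*(z-o[2])/d[2]
def proj(name,P,st=None):
    p,Rm,o=cam(name,st); c=Rm.T@(np.array(P)-o)
    if name=="wrist":
        n=np.hypot(c[0],c[1]); t=np.arctan2(n,c[2]); return p['cx']+p['fx']*t*c[0]/n, p['cy']+p['fy']*t*c[1]/n
    return p['cx']+p['fx']*c[0]/c[2], p['cy']+p['fy']*c[1]/c[2]
def tri(r1,r2):
    (o1,d1),(o2,d2)=r1,r2
    A=np.array([d1,-d2]).T; t=np.linalg.lstsq(A,o2-o1,rcond=None)[0]
    a,b=o1+t[0]*d1,o2+t[1]*d2; return (a+b)/2,np.linalg.norm(a-b)
def save(name,fn,box=None,s=1):
    st=state(); im=cv2.cvtColor(eyes.grab_frame(name),cv2.COLOR_RGB2BGR)
    np.savez(fn.replace('.png','.npz'),im=im,pos=st['tool_pos'],rot=st['tool_rot'])
    if box: im=im[box[1]:box[3],box[0]:box[2]]
    cv2.imwrite(fn,cv2.resize(im,None,fx=s,fy=s,interpolation=cv2.INTER_CUBIC)); return st
E
python3 - <<'E'
from h import *
im=cv2.imread('pics/top0.png'); cv2.imwrite('pics/t1.png',cv2.resize(im[140:290,290:430],None,fx=4,fy=4,interpolation=cv2.INTER_CUBIC))
im=cv2.imread('pics/scene0.png'); cv2.imwrite('pics/s1.png',cv2.resize(im[140:250,120:290],None,fx=4,fy=4,interpolation=cv2.INTER_CUBIC))
print(cam('top')[1:],cam('scene')[1:])
for z in (0.,.176): print(z,plane('top',381,240,z),plane('scene',163,172,z))
E
```

```text
(array([[-0.00475773, -0.9869734 ,  0.16081314],
       [-0.99995401,  0.00603485,  0.00745412],
       [-0.0083275 , -0.16077028, -0.98695672]]), array([ 0.40282814, -0.02983367,  1.22183509])) (array([[ 0.16156187,  0.7110375 , -0.68434161],
       [ 0.98686075, -0.11506979,  0.11342308],
       [ 0.00190102, -0.69367472, -0.72028589]]), array([ 1.56815119, -0.18125857,  1.1656245 ]))
0.0 [ 0.46238422 -0.34535841  0.        ] [ 0.2958629 -0.3218456  0.       ]
0.176 [ 0.45380543 -0.29990845  0.176     ] [ 0.48796828 -0.30061808  0.176     ]
```

View pics/t1.png

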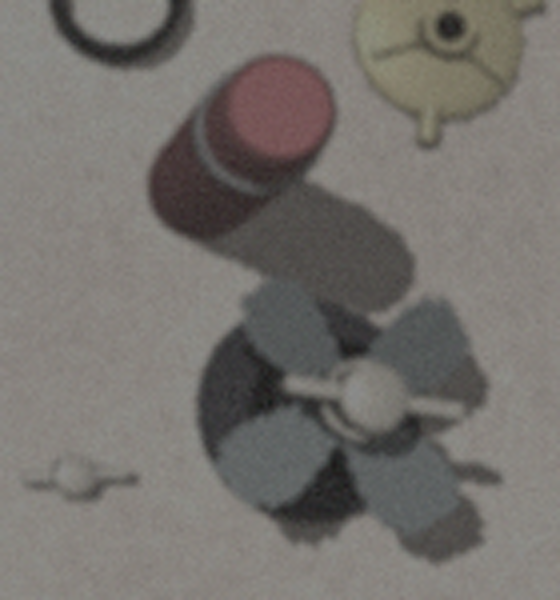

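View pics/s1.png

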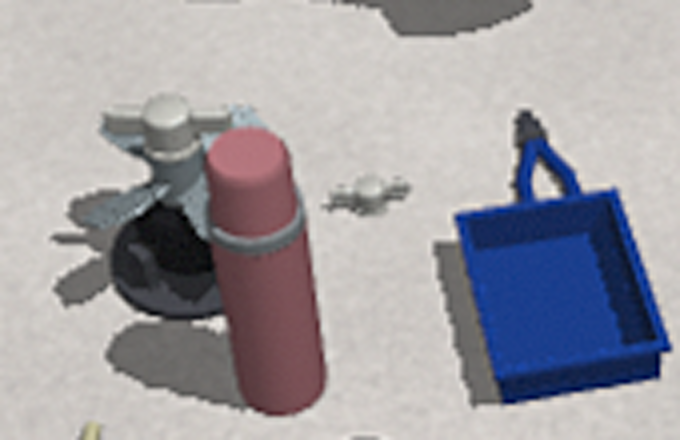

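Run:
```python
from h import *
t=lambda x,y:ray('top',290+x/4-.4,140+y/4-.4)
s=lambda x,y:ray('scene',120+x/4-.4,140+y/4-.4)
print('spin top',tri(t(376,397),s(166,104)))
print('flask top',tri(t(281,108),s(248,147)))
print('wing L',tri(t(290,382),s(228,118)),'wing R',tri(t(463,411),s(108,118)))
for z in (.138+.023,): print(plane('top',290+290/4,140+382/4,z),plane('top',290+463/4,140+411/4,z))
# tray & carton rim corners top view, full px
im=cv2.imread('pics/top0.png')
a=im[150:300,70:290]; cv2.imwrite('pics/t2.png',cv2.resize(a,None,fx=3.5,fy=3.5,interpolation=cv2.INTER_CUBIC))
im=cv2.imread('pics/scene0.png')
a=im[140:250,225:395]; cv2.imwrite('pics/s2.png',cv2.resize(a,None,fx=4,fy=4,interpolation=cv2.INTER_CUBIC))
st=state(); print(q2R(st['tool_rot']))
```

```text
spin top (array([ 0.45638342, -0.30603806,  0.17505758]), np.float64(7.331132776039076e-05))
flask top (array([ 0.60422613, -0.24034568,  0.25867399]), np.float64(0.0020323662064301038))
wing L (array([ 0.46585216, -0.26038483,  0.16206914]), np.float64(0.001734601224360723)) wing R (array([ 0.44919427, -0.35581095,  0.16140905]), np.float64(0.004938294785412151))
[ 0.46491448 -0.26236871  0.161     ] [ 0.4480581  -0.35935786  0.161     ]
[[ 9.21139687e-01  3.89231893e-01 -4.59132700e-04]
 [ 3.89232121e-01 -9.21138391e-01  1.55564054e-03]
 [ 1.82580154e-04 -1.61167143e-03 -9.99998685e-01]]
```

View pics/t2.png

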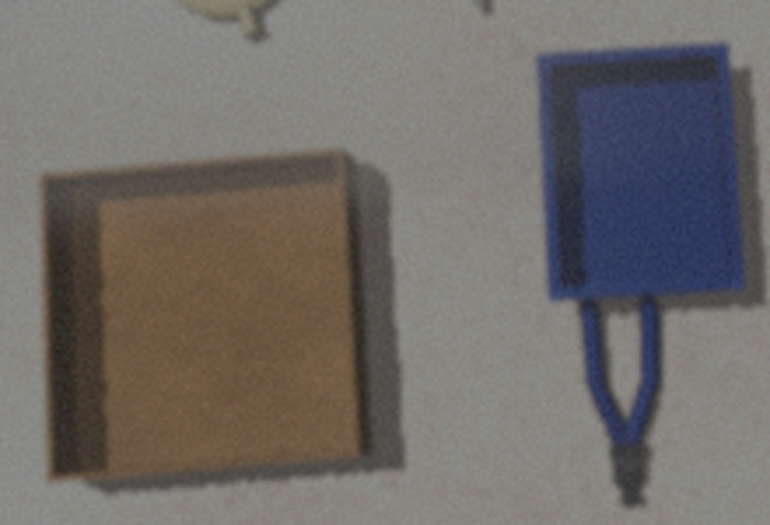

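View pics/s2.png

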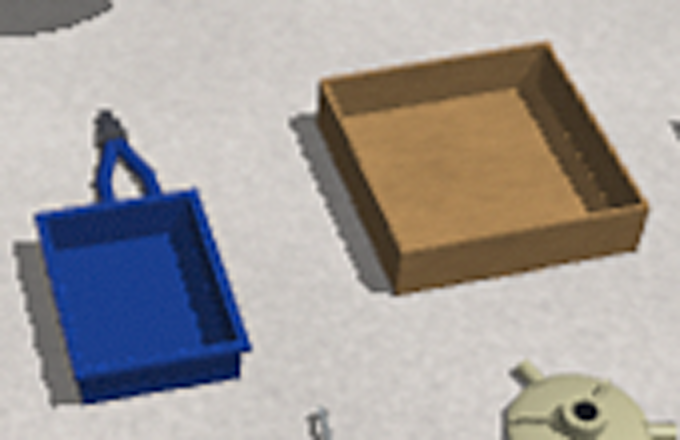

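Run:
```python
from h import *
t=lambda p:ray('top',70+p[0]/3.5-.4,150+p[1]/3.5-.4)
s=lambda p:ray('scene',225+p[0]/4-.4,140+p[1]/4-.4)
for n,T,S in (('carton',[(42,175),(343,150),(360,458),(50,478)],[(648,208),(400,253),(320,80),(548,43)]),('tray',[(538,55),(726,45),(744,290),(550,300)],[(250,348),(80,378),(37,215),(196,188)])):
    P=[tri(t(a),s(b)) for a,b in zip(T,S)]
    for p in P: print(n,p[0].round(4),round(p[1],4))
    Q=np.array([p[0] for p in P]); print('c',Q.mean(0).round(4)); d=Q[0]+Q[1]-Q[2]-Q[3]; print('ang',np.degrees(np.arctan2(d[1],d[0])))
    e=Q[0]-Q[1]; print(np.linalg.norm(Q[0]-Q[1]),np.linalg.norm(Q[1]-Q[2]),np.degrees(np.arctan2(-e[0],e[1])))
st=state();p,y=st['tool_pos'],q2R(st['tool_rot'])
print(np.degrees(np.arctan2(y[1,0],y[0,0])))
```

```text
carton [0.5663 0.4242 0.0496] 0.0017
carton [0.5834 0.2048 0.0499] 0.0016
carton [0.3628 0.1888 0.0469] 0.0007
carton [0.35   0.4069 0.05  ] 0.0005
c [0.4656 0.3062 0.0491]
ang 4.359966199322566
0.22000004779058194 0.22119198575571325 4.458363164764071
tray [0.6554 0.0642 0.0405] 0.0006
tray [ 0.6626 -0.0739  0.039 ] 0.0025
tray [ 0.4811 -0.0847  0.0378] 0.0028
tray [0.4742 0.0546 0.041 ] 0.0001
c [ 0.5683 -0.01    0.0396]
ang 3.2207184462966034
0.13823407723300585 0.1818627734112686 2.983142717028219
22.90672859595423
```

```bash
cat >> h.py <<'E'
def go(tx,ty,tz,yaw=None):
    st=state(); Rm=q2R(st['tool_rot']); d=np.array([tx,ty,tz])-st['tool_pos']
    y0=np.degrees(np.arctan2(Rm[1,0],Rm[0,0])); print('pos',st['tool_pos'].round(4),'yaw',y0.round(2),'j',np.degrees(st['joint_pos']).round(1),'t',round(st['time'],2))
    print('linear',(Rm.T@d).round(4), 'rotz', None if yaw is None else round(-(yaw-y0),2),'tilt',(Rm[:,2]).round(4),'F',st['contact_force'].round(2),'w',round(st['gripper_width'],3))
E
python3 - <<'E'
from h import *
go(.456,-.306,.30,220.4)
E
```

```text
pos [ 0.2431 -0.5752  0.2028] yaw 22.91 j [-73.9   3.1  92.5  -0.   84.6  -6.8] t 0.15
linear [ 0.3009 -0.1653 -0.0969] rotz -197.49 tilt [-5.0e-04  1.6e-03 -1.0e+00] F [ 0.04 -0.31  0.13] w 1.0
```

Emit:
apply_moves([
  {"linear": [0,0,-0.05],"delta_rot": [0,0,-8.5],"fingers": 0},
  {"linear": [0.02,-0.01,-0.095],"delta_rot": [0,0,-17],"fingers": 0},
  {"linear": [0.06,-0.033,-0.097],"delta_rot": [0,0,-25.5],"fingers": 0},
  {"linear": [0.1,-0.055,-0.097],"delta_rot": [0,0,-34],"fingers": 0},
  {"linear": [0.14,-0.077,-0.097],"delta_rot": [0,0,-42.5],"fingers": 0},
  {"linear": [0.18,-0.1,-0.097],"delta_rot": [0,0,-51],"fingers": 0},
  {"linear": [0.22,-0.121,-0.097],"delta_rot": [0,0,-59.5],"fingers": 0},
  {"linear": [0.25,-0.138,-0.097],"delta_rot": [0,0,-68],"fingers": 0},
])

```text
time: 0.95
tool_pos: [0.421, -0.349, 0.3006]
tool_rot: [-0.0, 0.699, 0.715, 0.0]
contact_force: [0.1, -0.9, -0.3]
gripper_width: 0.998
```

Run:
```python
from h import *
go(.456,-.306,.30,220.4)
```

```text
pos [ 0.421  -0.349   0.3006] yaw 91.33 j [-47.5  -9.9  95.7   0.   94.2 -48.8] t 0.95
linear [0.0422 0.036  0.0006] rotz -129.07 tilt [ 1.e-04  5.e-04 -1.e+00] F [ 0.05 -0.93 -0.32] w 0.998
```

Emit:
apply_moves([
  {"linear": [0.042,0.036,0],"delta_rot": [0,0,-8.5],"fingers": 0},
  {"linear": [0.042,0.036,0],"delta_rot": [0,0,-17],"fingers": 0},
  {"linear": [0.042,0.036,0],"delta_rot": [0,0,-25.5],"fingers": 0},
  {"linear": [0.042,0.036,0],"delta_rot": [0,0,-34],"fingers": 0},
  {"linear": [0.042,0.036,0],"delta_rot": [0,0,-42.5],"fingers": 0},
  {"linear": [0.042,0.036,0],"delta_rot": [0,0,-51],"fingers": 0},
  {"linear": [0.042,0.036,0],"delta_rot": [0,0,-59.5],"fingers": 0},
  {"linear": [0.042,0.036,0],"delta_rot": [0,0,-65],"fingers": 0},
])

```text
time: 1.75
tool_pos: [0.455, -0.3085, 0.3003]
tool_rot: [-0.0, 0.206, 0.978, 0.0]
contact_force: [-0.5, -0.3, -0.1]
gripper_width: 1.0
```

Run:
```python
from h import *
save('wrist','pics/w1.png')
go(.456,-.306,.30,220.4)
```

```text
pos [ 0.455  -0.3085  0.3003] yaw 156.28 j [ -41.9   -9.5   95.3    0.    94.2 -108.2] t 1.8
linear [0.0001 0.0027 0.0003] rotz -64.12 tilt [-6.e-04  6.e-04 -1.e+00] F [ 0.45  0.28 -1.2 ] w 1.0
```

View pics/w1.png

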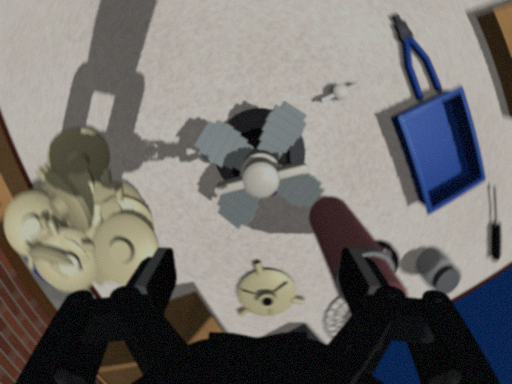

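Emit:
apply_moves([
  {"linear": [0,0,0],"delta_rot": [0,0,-8.5],"fingers": 0},
  {"linear": [0,0,0],"delta_rot": [0,0,-17],"fingers": 40},
  {"linear": [0,0,0],"delta_rot": [0,0,-25.5],"fingers": 80},
  {"linear": [0,0,0],"delta_rot": [0,0,-34],"fingers": 80},
  {"linear": [0,0,0],"delta_rot": [0,0,-42.5],"fingers": 80},
  {"linear": [0,0,0],"delta_rot": [0,0,-51],"fingers": 80},
  {"linear": [0,0,0],"delta_rot": [0,0,-59.5],"fingers": 80},
  {"linear": [0,0,0],"delta_rot": [0,0,-64],"fingers": 80},
])

```text
time: 2.6
tool_pos: [0.455, -0.3086, 0.3004]
tool_rot: [-0.0, -0.342, 0.94, 0.0]
contact_force: [0.8, -0.9, -0.6]
gripper_width: 0.688
```

Run:
```python
from h import *
save('wrist','pics/w2.png')
go(.456,-.306,.30,220.4)
```

```text
pos [ 0.455  -0.3086  0.3004] yaw -139.89 j [ -41.9   -9.5   95.3    0.    94.2 -172. ] t 2.65
linear [-0.0024  0.0014  0.0004] rotz -360.29 tilt [-5.e-04  4.e-04 -1.e+00] F [ 0.36 -0.8  -0.77] w 0.688
```

View pics/w2.png

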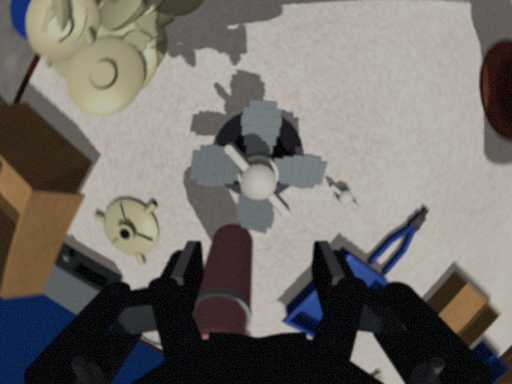

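Run:
```python
from h import *
out=[]
for n in ('w1','w2'):
    im=np.load(f'pics/{n}.npz')['im']; a=cv2.resize(im[125:225,205:315],None,fx=4,fy=4,interpolation=cv2.INTER_CUBIC); out.append(a)
cv2.imwrite('pics/c1.png',cv2.hconcat(out)[:,:])
```

```text
(no output)
```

View pics/c1.png

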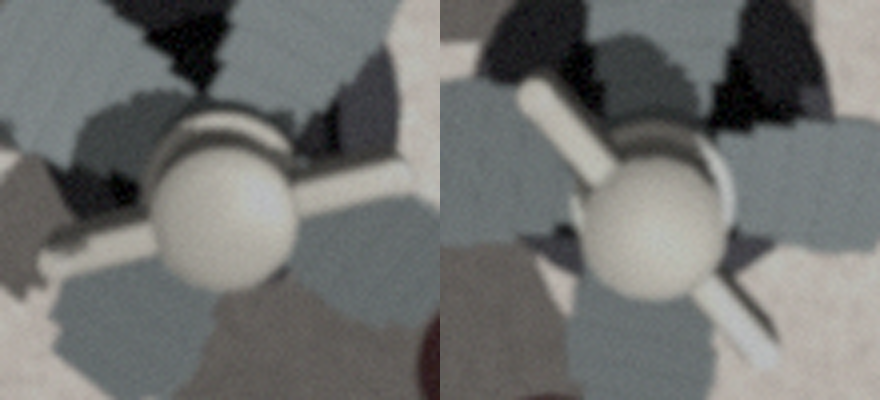

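Run:
```python
from h import *
S=[]
for n in ('w1','w2'):
    z=np.load(f'pics/{n}.npz'); S.append(dict(tool_pos=z['pos'],tool_rot=z['rot']))
r=lambda i,x,y: ray('wrist',205+x/4-.4,125+y/4-.4,S[i])
print('dome',tri(r(0,224,218),r(1,213,228)))
def pl(i,x,y,z): o,d=r(i,x,y); return (o+d*(z-o[2])/d[2]).round(4)
for z in (.165,.176): print(pl(0,224,218,z),pl(1,213,228,z))
a=pl(0,45,262,.172),pl(0,408,175,.172); b=pl(1,88,90,.172),pl(1,325,358,.172)
print(a,b)
for q in (a,b): d=q[0]-q[1]; print(np.linalg.norm(d),np.degrees(np.arctan2(d[1],d[0])),(q[0]+q[1])/2)
# flange inner white ring: 
go(.456,-.306,.142)
```

```text
dome (array([ 0.45744395, -0.30606694,  0.16873733]), np.float64(0.0006808193914593252))
[ 0.458  -0.3065  0.165 ] [ 0.4586 -0.3053  0.165 ]
[ 0.4553 -0.3054  0.176 ] [ 0.4563 -0.3073  0.176 ]
(array([ 0.4481, -0.3537,  0.172 ]), array([ 0.4648, -0.2575,  0.172 ])) (array([ 0.4497, -0.3543,  0.172 ]), array([ 0.4654, -0.26  ,  0.172 ]))
0.09763877303612536 -99.84821150375896 [ 0.45645 -0.3056   0.172  ]
0.0955980125316421 -99.45246910760459 [ 0.45755 -0.30715  0.172  ]
pos [ 0.455  -0.3086  0.3004] yaw -139.89 j [ -41.9   -9.5   95.3    0.    94.2 -172. ] t 2.65
linear [-0.0024  0.0013  0.1584] rotz None tilt [-5.e-04  4.e-04 -1.e+00] F [ 0.36 -0.8  -0.77] w 0.688
```

Emit:
apply_moves([
  {"linear": [-0.0032,0.0007,0.04],"delta_rot": [0,0,0],"fingers": 80},
  {"linear": [-0.0032,0.0007,0.08],"delta_rot": [0,0,0],"fingers": 80},
  {"linear": [-0.0032,0.0007,0.11],"delta_rot": [0,0,0],"fingers": 80},
  {"linear": [-0.0032,0.0007,0.13],"delta_rot": [0,0,0],"fingers": 80},
  {"linear": [-0.0032,0.0007,0.145],"delta_rot": [0,0,0],"fingers": 80},
  {"linear": [-0.0032,0.0007,0.158],"delta_rot": [0,0,0],"fingers": 80},
  {"linear": [-0.0032,0.0007,0.158],"delta_rot": [0,0,8],"fingers": 80},
  {"linear": [-0.0032,0.0007,0.158],"delta_rot": [0,0,14],"fingers": 80},
])

```text
time: 3.45
tool_pos: [0.4573, -0.3063, 0.1427]
tool_rot: [0.0, -0.221, 0.975, -0.0]
contact_force: [0.7, -0.8, 0.8]
gripper_width: 0.687
```

Run:
```python
from h import *
save('wrist','pics/w3.png')
go(.457,-.306,.142)
print(state()['ft_torque'])
```

```text
pos [ 0.4576 -0.3065  0.1432] yaw -154.56 j [ -41.6   -4.6  105.8    0.    78.7 -157. ] t 3.5
linear [0.0003 0.0007 0.0012] rotz None tilt [ 8.e-04 -7.e-04 -1.e+00] F [-0.4  -0.63  0.21] w 0.69
[-0.02416936  0.01794942  0.04901827]
```

View pics/w3.png

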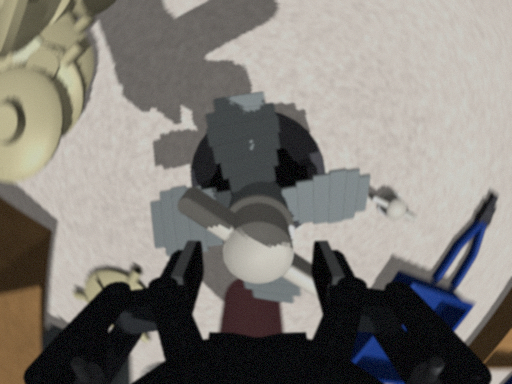

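Emit:
apply_moves([
  {"linear": [0,0,0],"delta_rot": [0,0,6],"fingers": 80},
  {"linear": [0,0,0],"delta_rot": [0,0,12],"fingers": 80},
  {"linear": [0,0,0],"delta_rot": [0,0,20],"fingers": 80},
  {"linear": [0,0,0],"delta_rot": [0,0,28],"fingers": 80},
  {"linear": [0,0,0],"delta_rot": [0,0,36],"fingers": 80},
  {"linear": [0,0,0],"delta_rot": [0,0,44],"fingers": 80},
  {"linear": [0,0,0],"delta_rot": [0,0,52],"fingers": 80},
  {"linear": [0,0,0],"delta_rot": [0,0,60],"fingers": 80},
])

```text
time: 4.3
tool_pos: [0.4577, -0.3066, 0.1436]
tool_rot: [0.001, 0.295, 0.955, -0.0]
contact_force: [0.5, -0.1, -0.2]
gripper_width: 0.685
```

Run:
```python
from h import *
save('wrist','pics/w4.png')
go(.457,-.306,.142)
print(state()['ft_torque'])
```

```text
pos [ 0.4577 -0.3066  0.1437] yaw 145.43 j [-41.6  -4.6 105.8  -0.   78.7 -97. ] t 4.35
linear [0.0009 0.0001 0.0017] rotz None tilt [ 0.0013 -0.0012 -1.    ] F [-0.16 -0.71  1.19] w 0.684
[0.01665584 0.0062276  0.05819019]
```

View pics/w4.png

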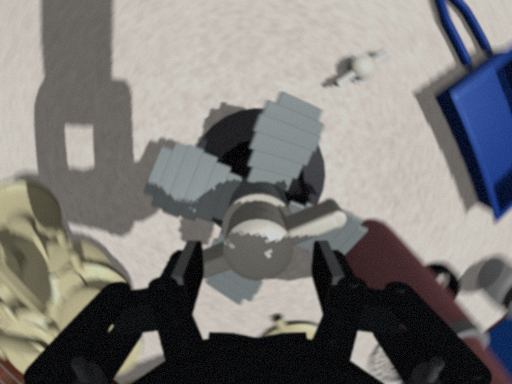

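Run:
```python
from h import *
out=[]
for n in ('w3','w4'):
    im=np.load(f'pics/{n}.npz')['im']; out.append(cv2.resize(im[175:305,170:350],None,fx=4,fy=4,interpolation=cv2.INTER_CUBIC))
cv2.imwrite('pics/c2.png',out[0]);cv2.imwrite('pics/c3.png',out[1])
```

```text
(no output)
```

View pics/c2.png

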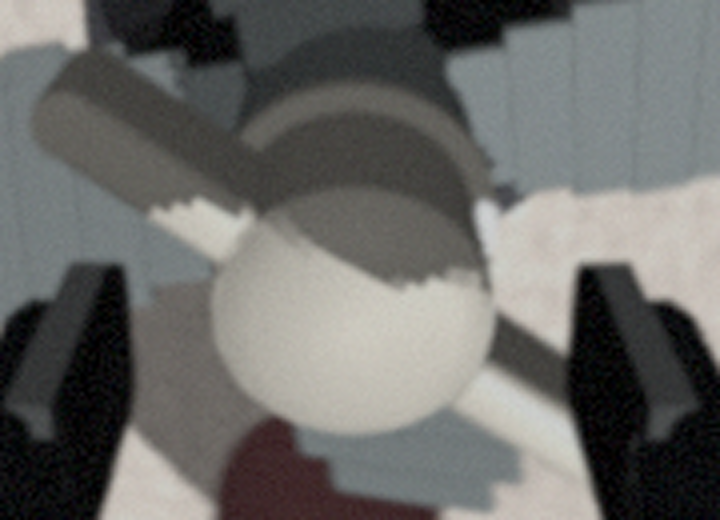

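View pics/c3.png

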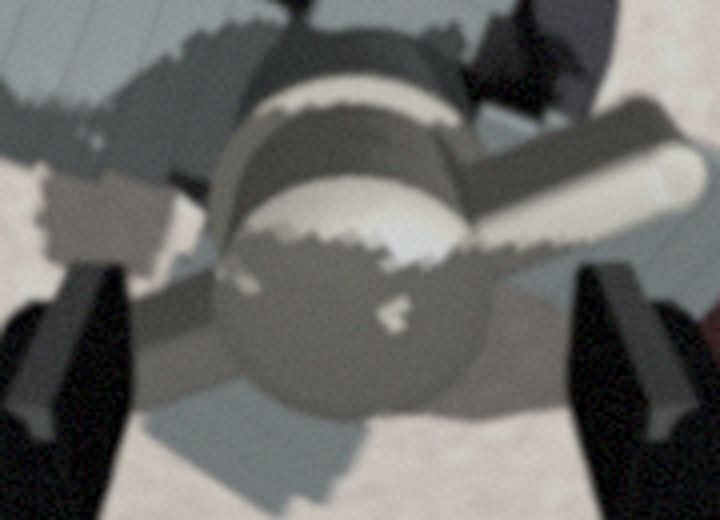

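Run:
```python
from h import *
z=np.load('pics/w4.npz'); S=dict(tool_pos=z['pos'],tool_rot=z['rot']); Rm=q2R(z['rot'])
for zz in (0,-.01,-.02,-.03,-.04):
    print(zz,[np.round(proj('wrist',z['pos']+Rm@np.array([x,y,zz]),S),1) for x in (-.011,0,.011) for y in (.029,.043)])
def pl(x,y,h,i): 
    o,d=ray('wrist',170+x/4-.4,175+y/4-.4,i); return (o+d*(h-o[2])/d[2])
for n,w in (('w3',[(55,150),(550,450)]),('w4',[(665,170),(80,400)])):
    z=np.load(f'pics/{n}.npz'); S=dict(tool_pos=z['pos'],tool_rot=z['rot'])
    a,b=pl(*w[0],.172,S),pl(*w[1],.172,S);d=b-a;print(n,np.degrees(np.arctan2(d[1],d[0])),a,b)
```

```text
0 [array([302.2, 245.1]), array([323.3, 244.7]), array([303.2, 229.7]), array([324.7, 229.4]), array([304.2, 213.5]), array([326.2, 213.3])]
-0.01 [array([304.4, 252.5]), array([326.4, 252. ]), array([305.6, 236.5]), array([328.1, 236.1]), array([306.7, 219.7]), array([329.7, 219.4])]
-0.02 [array([306.8, 260.6]), array([329.9, 259.9]), array([308.2, 244.1]), array([331.8, 243.5]), array([309.5, 226.5]), array([333.7, 226.2])]
-0.03 [array([309.4, 269.6]), array([333.6, 268.7]), array([311. , 252.5]), array([335.9, 251.8]), array([312.5, 234.2]), array([338. , 233.7])]
-0.04 [array([312.3, 279.5]), array([337.7, 278.4]), array([314.1, 261.8]), array([340.3, 260.9]), array([315.9, 242.8]), array([342.8, 242.1])]
w3 80.78044471128695 [ 0.45308626 -0.35088818  0.172     ] [ 0.46619749 -0.27011171  0.172     ]
w4 -100.29307441129389 [ 0.46446115 -0.26122055  0.172     ] [ 0.44876856 -0.34763065  0.172     ]
```

Run:
```python
from h import *
z=np.load('pics/w4.npz'); S=dict(tool_pos=z['pos'],tool_rot=z['rot']); Rm=q2R(z['rot'])
for h in (.15,.16,.169,.176,.19): print(h,proj('wrist',(.457,-.306,h),S))
save('scene','pics/s3.png',(100,120,240,240),5); 
save('top','pics/t3.png',(300,150,460,300),4)
```

```text
0.15 (np.float64(257.57497980354185), np.float64(233.00021840991))
0.16 (np.float64(257.58717341435283), np.float64(240.37130462778106))
0.169 (np.float64(257.59914427123533), np.float64(247.6931621255699))
0.176 (np.float64(257.6091787949624), np.float64(253.89832855322115))
0.19 (np.float64(257.631389223045), np.float64(267.8634722760003))
```

View pics/s3.png

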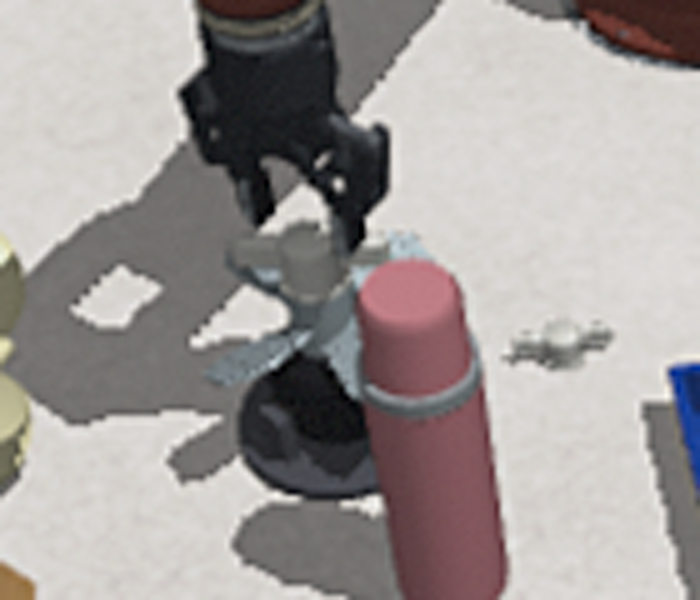

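View pics/t3.png

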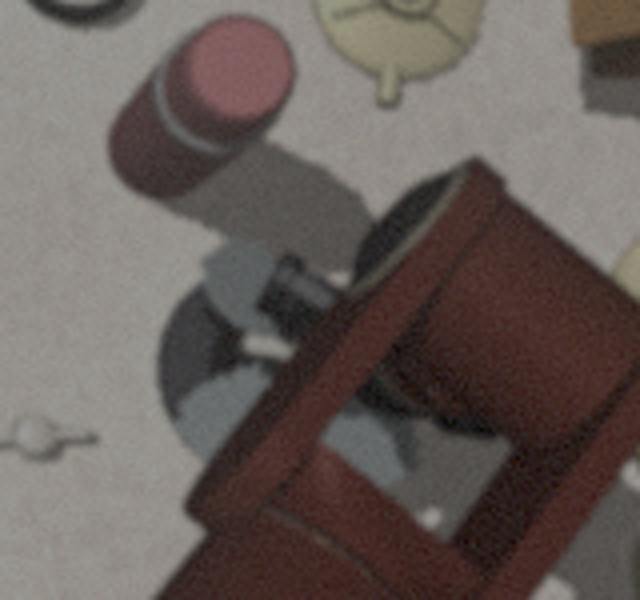

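Run:
```python
from h import *
j=np.radians(55.4);u=np.array([np.cos(j),np.sin(j)])
for s,px in ((-1,(260,225)),(1,(350,247))):
    for r in (.029,.036,.043):
        c=np.array([.457,-.306])+s*r*u
        o,d=ray('scene',100+px[0]/5-.4,120+px[1]/5-.4); print(s,r,tri((o,d),(np.array([*c,0]),np.array([0,0,1.]))))
```

```text
-1 0.029 (array([ 0.4409712 , -0.33305999,  0.17019146]), np.float64(0.006438122724633537))
-1 0.036 (array([ 0.43664427, -0.33626277,  0.16605777]), np.float64(0.0012715926794400069))
-1 0.043 (array([ 0.43231733, -0.33946556,  0.16192408]), np.float64(0.0038949373657535726))
1 0.029 (array([ 0.47338785, -0.2812495 ,  0.17219511]), np.float64(0.00176627467045964))
1 0.036 (array([ 0.47760528, -0.27816666,  0.17624196]), np.float64(0.0036138490519095003))
1 0.043 (array([ 0.48182272, -0.27508381,  0.1802888 ]), np.float64(0.008993972774278677))
```

Run:
```python
from h import *
for v in (150,160,165,170):
    o,d=ray('scene',100+290/5,120+v/5); print(v,tri((o,d),(np.array([.457,-.306,0]),np.array([0,0,1.]))))
```

```text
150 (array([ 0.45699018, -0.30591237,  0.24000737]), np.float64(0.00017635640440955016))
160 (array([ 0.45705667, -0.30650069,  0.23225134]), np.float64(0.0010077668015706486))
165 (array([ 0.45709057, -0.30679647,  0.22835201]), np.float64(0.0016032046442102637))
170 (array([ 0.45712492, -0.30709334,  0.22443836]), np.float64(0.0022009097816806833))
```

Emit:
apply_moves([
  {"linear": [0,0,-0.008],"delta_rot": [0,0,-4],"fingers": 80},
  {"linear": [0,0,-0.008],"delta_rot": [0,0,-12],"fingers": 80},
  {"linear": [0,0,-0.008],"delta_rot": [0,0,-20],"fingers": 80},
  {"linear": [0,0,-0.008],"delta_rot": [0,0,-28],"fingers": 80},
  {"linear": [0,0,-0.008],"delta_rot": [0,0,-36],"fingers": 80},
  {"linear": [0,0,-0.008],"delta_rot": [0,0,-44],"fingers": 80},
  {"linear": [0,0,-0.008],"delta_rot": [0,0,-52],"fingers": 80},
  {"linear": [0,0,-0.008],"delta_rot": [0,0,-60],"fingers": 80},
])

```text
time: 5.25
tool_pos: [0.4574, -0.3063, 0.1512]
tool_rot: [0.0, -0.229, 0.973, -0.0]
contact_force: [0.5, 1.0, -0.6]
gripper_width: 0.688
```

Run:
```python
from h import *
save('wrist','pics/w5.png')
go(.457,-.306,.125)
```

```text
pos [ 0.4574 -0.3063  0.1512] yaw -153.38 j [ -41.6   -5.   105.4   -0.    79.5 -158.2] t 5.3
linear [0.0002 0.0005 0.0262] rotz None tilt [ 6.e-04 -6.e-04 -1.e+00] F [-0.5   0.2  -0.03] w 0.685
```

View pics/w5.png

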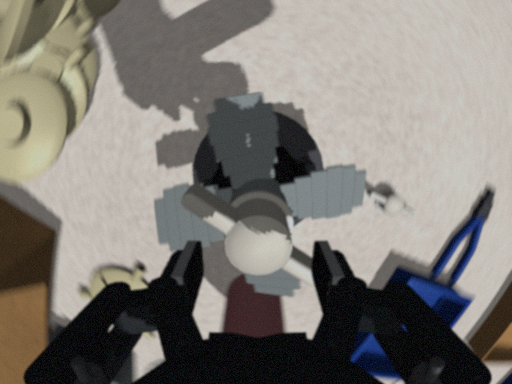

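Emit:
apply_moves([
  {"linear": [0,0,0],"delta_rot": [0,0,-4],"fingers": 80},
  {"linear": [0,0,0],"delta_rot": [0,0,-8],"fingers": 80},
  {"linear": [0,0,0.006],"delta_rot": [0,0,-8],"fingers": 80},
  {"linear": [0,0,0.012],"delta_rot": [0,0,-8],"fingers": 80},
  {"linear": [0,0,0.017],"delta_rot": [0,0,-8],"fingers": 80},
  {"linear": [0,0,0.022],"delta_rot": [0,0,-8],"fingers": 80},
  {"linear": [0,0,0.026],"delta_rot": [0,0,-8],"fingers": 80},
  {"linear": [0,0,0.03],"delta_rot": [0,0,-8],"fingers": 80},
])

```text
time: 6.1
tool_pos: [0.4571, -0.3061, 0.1203]
tool_rot: [-0.0, -0.292, 0.957, 0.0]
contact_force: [-0.8, -0.4, -0.5]
gripper_width: 0.684
```

Run:
```python
from h import *
save('wrist','pics/w6.png',(150,150,370,315),3.5)
save('scene','pics/s4.png',(100,120,240,240),5); 
go(.457,-.306,.125)
```

```text
pos [ 0.4568 -0.3058  0.1199] yaw -146.1 j [ -41.6   -3.4  107.    -0.    76.4 -165.5] t 6.2
linear [-0.0001 -0.0003 -0.0051] rotz None tilt [-1.1e-03  9.0e-04 -1.0e+00] F [ 0.78 -0.02  1.  ] w 0.682
```

View pics/w6.png

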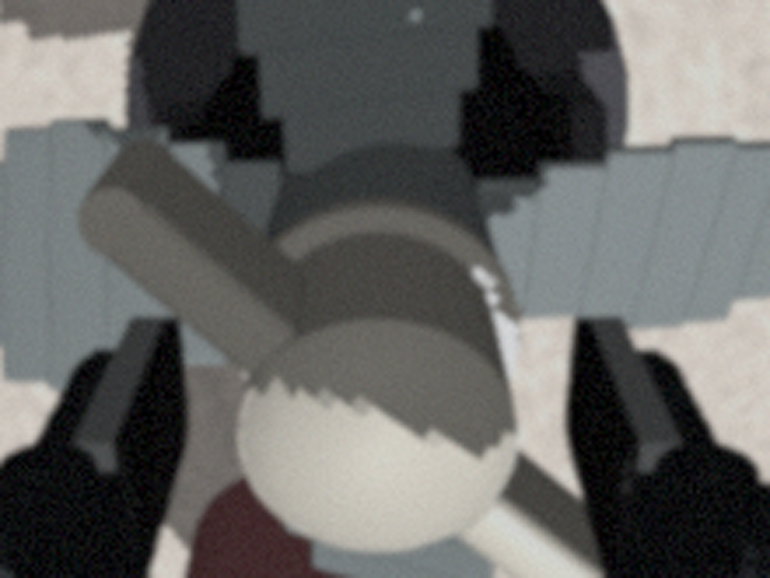

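View pics/s4.png

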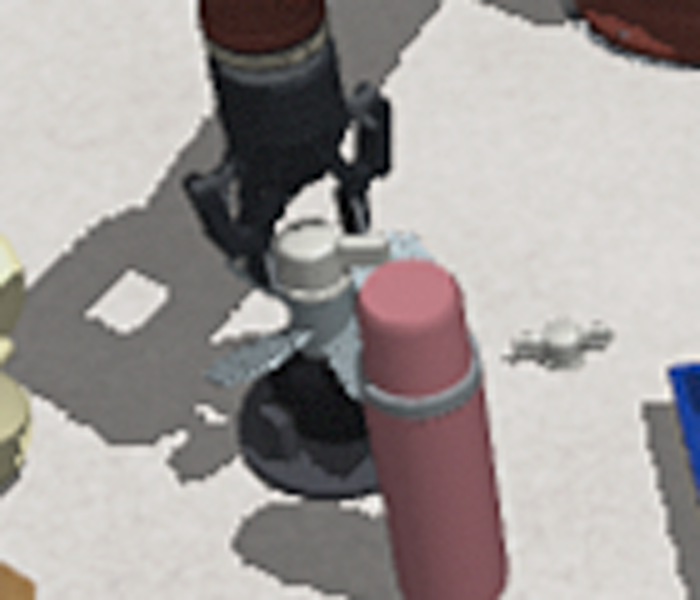

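Emit:
apply_moves([
  {"linear": [0,0,0],"delta_rot": [0,0,6],"fingers": 80},
  {"linear": [0,0,0],"delta_rot": [0,0,12],"fingers": 80},
  {"linear": [0,0,0],"delta_rot": [0,0,18],"fingers": 80},
  {"linear": [0,0,0],"delta_rot": [0,0,26],"fingers": 80},
  {"linear": [0,0,0],"delta_rot": [0,0,34],"fingers": 80},
  {"linear": [0,0,0],"delta_rot": [0,0,42],"fingers": 80},
  {"linear": [0,0,0],"delta_rot": [0,0,50],"fingers": 80},
  {"linear": [0,0,0],"delta_rot": [0,0,58],"fingers": 80},
])

```text
time: 7.0
tool_pos: [0.4574, -0.3063, 0.1212]
tool_rot: [0.0, 0.212, 0.977, -0.0]
contact_force: [-0.9, 0.1, -0.1]
gripper_width: 0.683
```

Run:
```python
from h import *
save('wrist','pics/w7.png',(150,150,370,315),3.5)
go(.457,-.306,.125)
print(state()['ft_torque'])
```

```text
pos [ 0.4574 -0.3063  0.1212] yaw 155.37 j [ -41.6   -3.4  106.9    0.    76.5 -106.9] t 7.05
linear [ 0.0005  0.0001 -0.0038] rotz None tilt [ 6.e-04 -5.e-04 -1.e+00] F [-0.52  0.37 -0.57] w 0.685
[ 0.05421699 -0.01122805 -0.05700135]
```

View pics/w7.png

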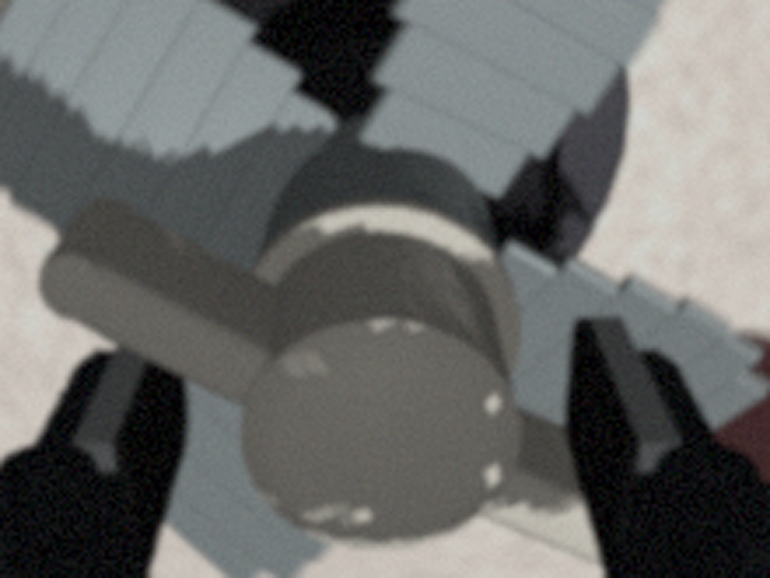

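Emit:
apply_moves([
  {"linear": [0,0,0],"delta_rot": [0,0,8.5],"fingers": 80},
  {"linear": [0,0,0],"delta_rot": [0,0,17],"fingers": 80},
  {"linear": [0,0,0],"delta_rot": [0,0,25.5],"fingers": 80},
  {"linear": [0,0,-0.001],"delta_rot": [0,0,34],"fingers": 80},
  {"linear": [0,0,-0.001],"delta_rot": [0,0,42.5],"fingers": 80},
  {"linear": [0,0,-0.001],"delta_rot": [0,0,51],"fingers": 80},
  {"linear": [0,0,-0.002],"delta_rot": [0,0,59.5],"fingers": 80},
  {"linear": [0,0,-0.002],"delta_rot": [0,0,68],"fingers": 80},
])

```text
time: 7.85
tool_pos: [0.4573, -0.3063, 0.1232]
tool_rot: [0.0, 0.721, 0.693, 0.0]
contact_force: [-0.2, -0.3, -0.5]
gripper_width: 0.68
```

Emit:
apply_moves([
  {"linear": [0,0,0],"delta_rot": [0,0,8.5],"fingers": 80},
  {"linear": [0,0,0],"delta_rot": [0,0,17],"fingers": 80},
  {"linear": [0,0,0],"delta_rot": [0,0,25.5],"fingers": 80},
  {"linear": [0,0,-0.001],"delta_rot": [0,0,34],"fingers": 80},
  {"linear": [0,0,-0.001],"delta_rot": [0,0,42.5],"fingers": 80},
  {"linear": [0,0,-0.001],"delta_rot": [0,0,51],"fingers": 80},
  {"linear": [0,0,-0.002],"delta_rot": [0,0,59.5],"fingers": 80},
  {"linear": [0,0,-0.002],"delta_rot": [0,0,68],"fingers": 80},
])

```text
time: 8.65
tool_pos: [0.4573, -0.3063, 0.1252]
tool_rot: [0.0, 0.985, 0.171, 0.0]
contact_force: [-0.3, 0.6, -0.0]
gripper_width: 0.688
```

Run:
```python
from h import *
save('wrist','pics/w8.png',(150,150,370,315),3.5)
go(.457,-.306,.125)
print(state()['ft_torque'])
```

```text
pos [ 0.4573 -0.3063  0.1251] yaw 19.48 j [-41.6  -3.6 106.7   0.   76.9  29. ] t 8.7
linear [-0.0002 -0.0004  0.0001] rotz None tilt [ 4.e-04 -4.e-04 -1.e+00] F [ 0.25  0.25 -0.42] w 0.681
[ 0.03214386 -0.03456317  0.06632422]
```

View pics/w8.png

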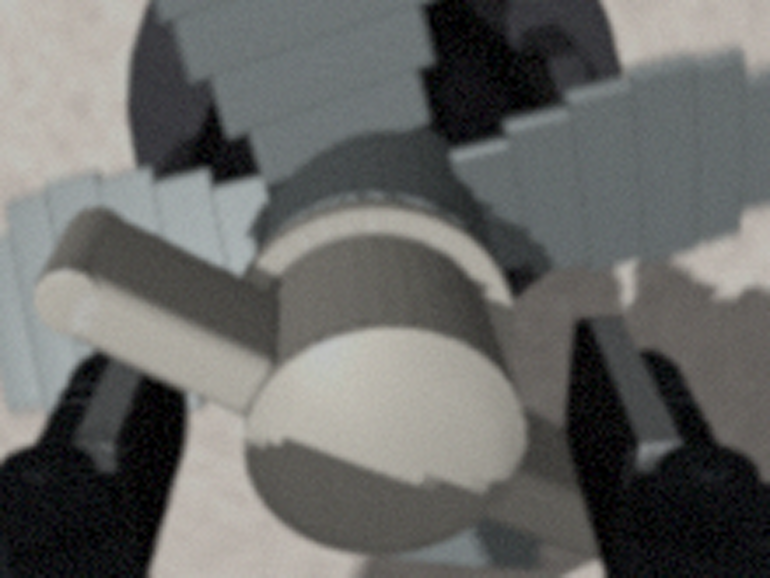

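Works: the wings stay just ahead of the fingers and the spinner is climbing. Continue.

Emit:
apply_moves([
  {"linear": [0,0,0],"delta_rot": [0,0,8.5],"fingers": 80},
  {"linear": [0,0,0],"delta_rot": [0,0,17],"fingers": 80},
  {"linear": [0,0,0],"delta_rot": [0,0,25.5],"fingers": 80},
  {"linear": [0,0,-0.001],"delta_rot": [0,0,34],"fingers": 80},
  {"linear": [0,0,-0.001],"delta_rot": [0,0,42.5],"fingers": 80},
  {"linear": [0,0,-0.001],"delta_rot": [0,0,51],"fingers": 80},
  {"linear": [0,0,-0.002],"delta_rot": [0,0,59.5],"fingers": 80},
  {"linear": [0,0,-0.002],"delta_rot": [0,0,68],"fingers": 80},
])

```text
time: 9.5
tool_pos: [0.4573, -0.3063, 0.1271]
tool_rot: [0.0, 0.913, -0.408, 0.0]
contact_force: [0.3, -0.0, -0.2]
gripper_width: 0.685
```

Emit:
apply_moves([
  {"linear": [0,0,0],"delta_rot": [0,0,8.5],"fingers": 80},
  {"linear": [0,0,0],"delta_rot": [0,0,17],"fingers": 80},
  {"linear": [0,0,0],"delta_rot": [0,0,25.5],"fingers": 80},
  {"linear": [0,0,-0.001],"delta_rot": [0,0,34],"fingers": 80},
  {"linear": [0,0,-0.001],"delta_rot": [0,0,42.5],"fingers": 80},
  {"linear": [0,0,-0.001],"delta_rot": [0,0,51],"fingers": 80},
  {"linear": [0,0,-0.002],"delta_rot": [0,0,59.5],"fingers": 80},
  {"linear": [0,0,-0.002],"delta_rot": [0,0,68],"fingers": 80},
])

```text
time: 10.3
tool_pos: [0.4573, -0.3062, 0.1291]
tool_rot: [0.0, -0.529, 0.849, -0.0]
contact_force: [0.2, -0.6, -0.1]
gripper_width: 0.69
```

Run:
```python
from h import *
save('wrist','pics/w9.png',(150,150,370,315),3.5)
go(.457,-.306,.125)
print(state()['ft_torque'])
```

```text
pos [ 0.4573 -0.3062  0.1291] yaw -116.4 j [-41.6  -3.9 106.6   0.   77.3 164.8] t 10.35
linear [-0.0001  0.0004  0.0041] rotz None tilt [ 3.e-04 -3.e-04 -1.e+00] F [-0.15 -0.43 -0.43] w 0.685
[0.05025729 0.03714957 0.01909921]
```

View pics/w9.png

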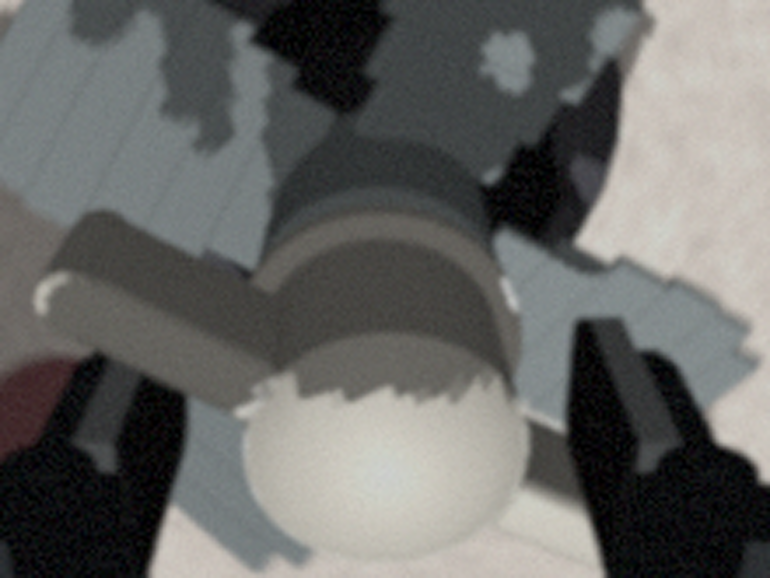

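Emit:
apply_moves([
  {"linear": [0,0,0],"delta_rot": [0,0,6],"fingers": 80},
  {"linear": [0,0,0],"delta_rot": [0,0,11.5],"fingers": 80},
  {"linear": [0,0,0],"delta_rot": [0,0,11.5],"fingers": 80},
  {"linear": [0,0,0],"delta_rot": [0,0,4],"fingers": 80},
  {"linear": [0,0,0],"delta_rot": [0,0,-4],"fingers": 80},
  {"linear": [0,0,0],"delta_rot": [0,0,-12],"fingers": 80},
  {"linear": [0,0,0],"delta_rot": [0,0,-20],"fingers": 80},
  {"linear": [0,0,0],"delta_rot": [0,0,-28],"fingers": 80},
])

```text
time: 11.15
tool_pos: [0.4572, -0.3061, 0.1288]
tool_rot: [0.0, 0.723, -0.691, 0.0]
contact_force: [0.6, 0.2, 0.6]
gripper_width: 0.686
```

Run:
```python
from h import *
save('wrist','pics/w10.png',(150,150,370,315),3.5)
go(.457,-.306,.125)
```

```text
pos [ 0.4572 -0.3061  0.1288] yaw -87.22 j [-41.6  -3.9 106.6  -0.   77.3 135.7] t 11.2
linear [-0.0002  0.0002  0.0038] rotz None tilt [ 0. -0. -1.] F [-0.07 -0.43 -0.18] w 0.685
```

View pics/w10.png

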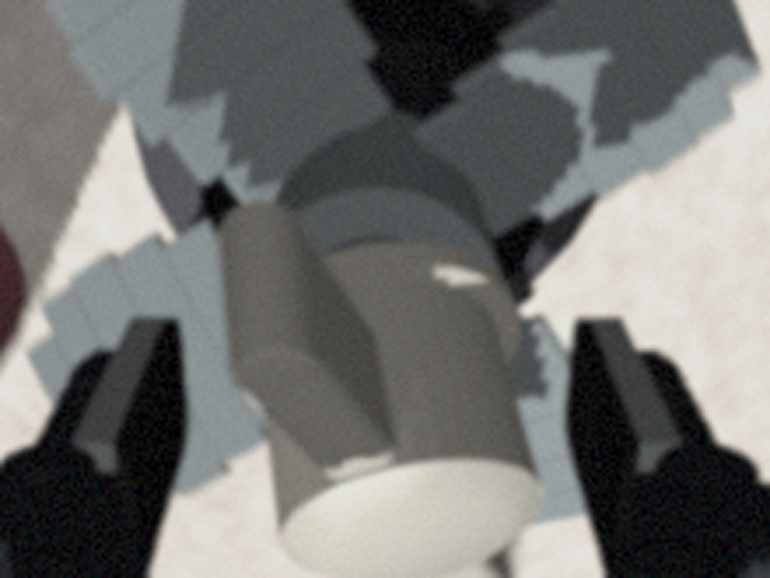

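Emit:
apply_moves([
  {"linear": [0,0,0],"delta_rot": [0,0,-7],"fingers": 80},
  {"linear": [0,0,0],"delta_rot": [0,0,-14],"fingers": 80},
  {"linear": [0,0,0],"delta_rot": [0,0,-20],"fingers": 80},
  {"linear": [0,0,0],"delta_rot": [0,0,-20],"fingers": 120},
  {"linear": [0,0,0],"delta_rot": [0,0,-20],"fingers": 140},
  {"linear": [0,0,0],"delta_rot": [0,0,-20],"fingers": 180},
  {"linear": [0,0,0],"delta_rot": [0,0,-20],"fingers": 200},
  {"linear": [0,0,0],"delta_rot": [0,0,-20],"fingers": 200},
])

```text
time: 12.0
tool_pos: [0.4574, -0.3062, 0.1292]
tool_rot: [-0.0, 0.829, -0.56, 0.0]
contact_force: [-0.2, 1.7, 3.4]
gripper_width: 0.427
```

Run:
```python
from h import *
save('wrist','pics/w11.png',(150,150,370,315),3.5)
save('scene','pics/s5.png',(100,120,240,240),5); 
go(.457,-.306,.125)
```

```text
pos [ 0.4574 -0.3062  0.1292] yaw -68.1 j [-41.6  -3.9 106.6   0.   77.3 116.5] t 12.1
linear [-0.0003  0.0003  0.0042] rotz None tilt [ 4.e-04 -2.e-04 -1.e+00] F [-0.32  1.07  3.05] w 0.429
```

View pics/w11.png

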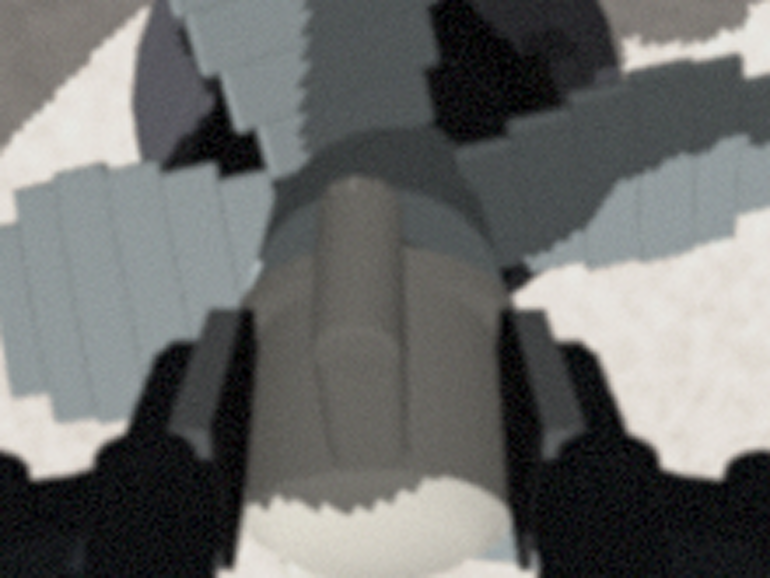

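View pics/s5.png

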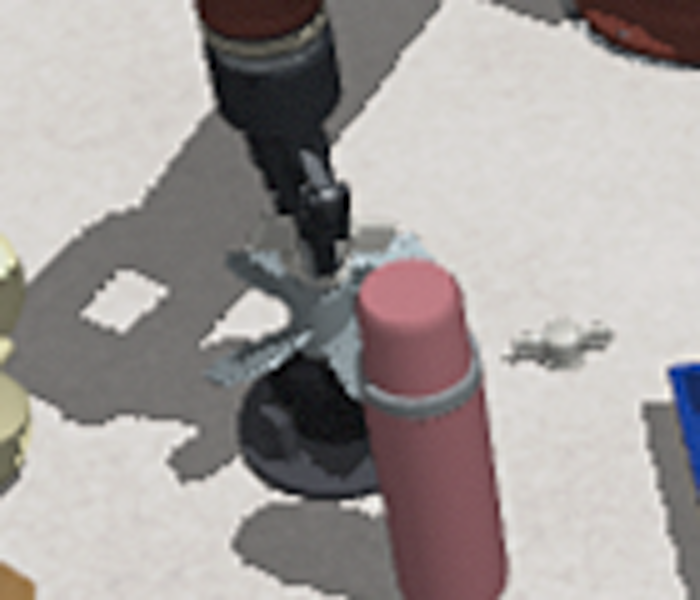

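Emit:
apply_moves([
  {"linear": [0,0,-0.004],"delta_rot": [0,0,0],"fingers": 255},
  {"linear": [0,0,-0.008],"delta_rot": [0,0,0],"fingers": 255},
  {"linear": [0,0,-0.015],"delta_rot": [0,0,0],"fingers": 255},
  {"linear": [0,0,-0.022],"delta_rot": [0,0,0],"fingers": 255},
  {"linear": [0,0,-0.03],"delta_rot": [0,0,0],"fingers": 255},
  {"linear": [0,0,-0.038],"delta_rot": [0,0,0],"fingers": 255},
  {"linear": [0,0,-0.05],"delta_rot": [0,0,0],"fingers": 255},
  {"linear": [0,0,-0.065],"delta_rot": [0,0,0],"fingers": 255},
])

```text
time: 12.9
tool_pos: [0.457, -0.306, 0.1946]
tool_rot: [-0.0, 0.829, -0.56, -0.0]
contact_force: [0.8, 0.4, -0.7]
gripper_width: 0.43
```

Run:
```python
from h import *
save('wrist','pics/w12.png')
save('scene','pics/s6.png',(100,100,240,220),5); 
go(.568,-.010,.30,3)
```

```text
pos [ 0.4586 -0.3073  0.1976] yaw -68.09 j [-41.6  -7.  102.8   0.   83.9 116.5] t 13.0
linear [-0.2345 -0.2127 -0.1031] rotz -71.09 tilt [ 0.0044 -0.0039 -1.    ] F [-0.24 -0.35 -0.01] w 0.432
```

View pics/w12.png

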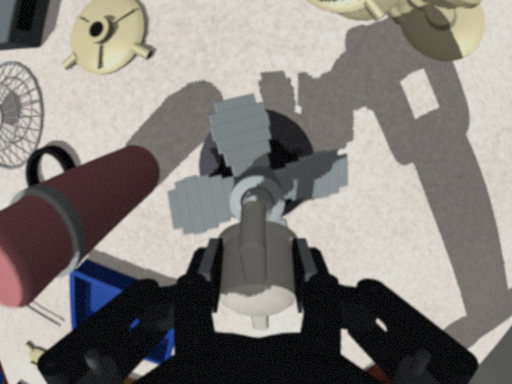

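View pics/s6.png

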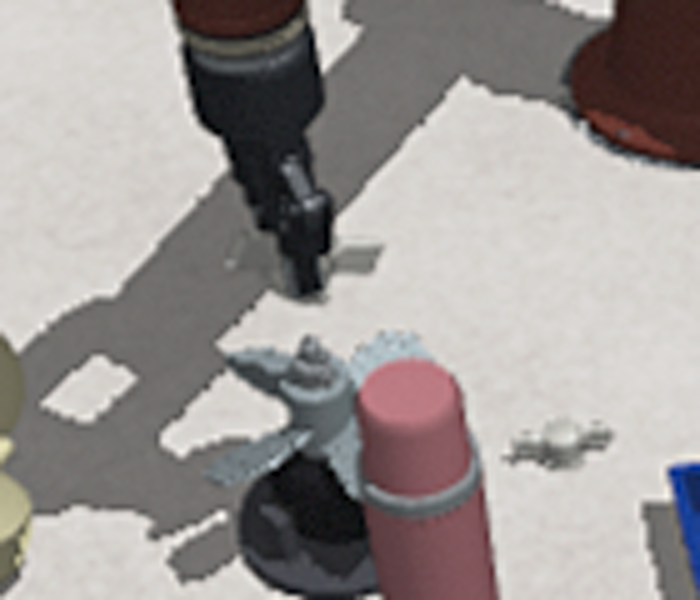

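Emit:
apply_moves([
  {"linear": [0,0,-0.045],"delta_rot": [0,0,0],"fingers": 255},
  {"linear": [0,0,-0.09],"delta_rot": [0,0,0],"fingers": 255},
  {"linear": [-0.02,-0.018,-0.103],"delta_rot": [0,0,-6],"fingers": 255},
  {"linear": [-0.045,-0.041,-0.103],"delta_rot": [0,0,-14],"fingers": 255},
  {"linear": [-0.075,-0.068,-0.103],"delta_rot": [0,0,-22],"fingers": 255},
  {"linear": [-0.105,-0.095,-0.103],"delta_rot": [0,0,-30],"fingers": 255},
  {"linear": [-0.135,-0.122,-0.103],"delta_rot": [0,0,-38],"fingers": 255},
  {"linear": [-0.165,-0.149,-0.103],"delta_rot": [0,0,-46],"fingers": 255},
])

```text
time: 13.8
tool_pos: [0.5341, -0.0959, 0.2968]
tool_rot: [0.0, 0.982, -0.189, 0.0]
contact_force: [0.6, -0.1, -0.1]
gripper_width: 0.425
```

Run:
```python
from h import *
go(.568,-.010,.20,3)
```

```text
pos [ 0.5341 -0.0959  0.2968] yaw -21.77 j [-18.  -10.5  96.5  -0.   93.9  93.7] t 13.8
linear [-0.0004 -0.0923  0.0968] rotz -24.77 tilt [ 2.e-04 -1.e-04 -1.e+00] F [ 0.64 -0.07 -0.14] w 0.425
```

Emit:
apply_moves([
  {"linear": [0,-0.03,0],"delta_rot": [0,0,-8],"fingers": 255},
  {"linear": [0,-0.06,0.01],"delta_rot": [0,0,-16],"fingers": 255},
  {"linear": [0,-0.085,0.04],"delta_rot": [0,0,-22],"fingers": 255},
  {"linear": [0,-0.092,0.08],"delta_rot": [0,0,-25],"fingers": 255},
  {"linear": [0,-0.092,0.12],"delta_rot": [0,0,-25],"fingers": 255},
  {"linear": [0,-0.092,0.15],"delta_rot": [0,0,-25],"fingers": 255},
  {"linear": [0,-0.092,0.17],"delta_rot": [0,0,-25],"fingers": 255},
  {"linear": [0,-0.092,0.17],"delta_rot": [0,0,-25],"fingers": 255},
])

```text
time: 14.6
tool_pos: [0.5655, -0.0117, 0.1224]
tool_rot: [-0.001, 1.0, 0.025, -0.004]
contact_force: [0.1, 0.2, -0.5]
gripper_width: 0.431
```

Run:
```python
from h import *
save('wrist','pics/w13.png')
save('scene','pics/s7.png',(190,120,330,240),5); 
go(.568,-.010,.1,3)
```

```text
pos [ 0.5685 -0.0122  0.1271] yaw 2.91 j [ -8.7  -1.2 104.2   0.   77.   78.4] t 14.7
linear [-0.0004 -0.0022  0.0271] rotz -0.09 tilt [-1.e-04  0.e+00 -1.e+00] F [-0.24 -0.74 -0.32] w 0.427
```

View pics/w13.png

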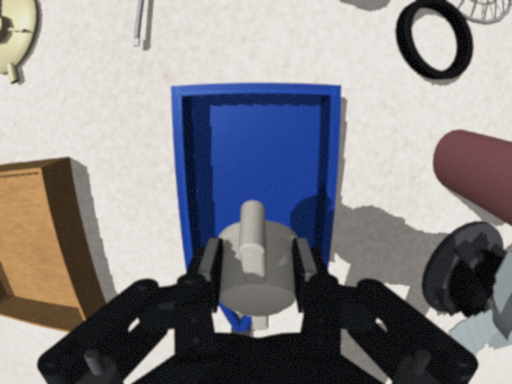

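View pics/s7.png

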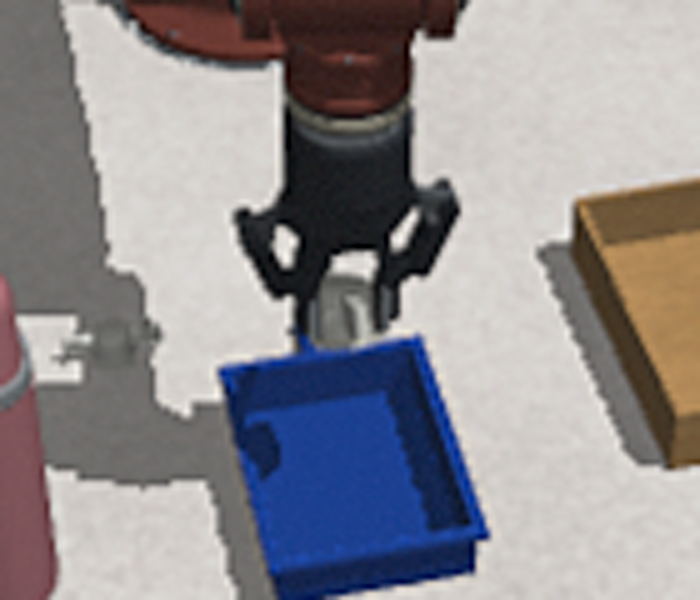

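Run:
```python
from h import *
for x in (.568,.588): 
    o,d=ray('scene',190+345/5,120+348/5); print(tri((o,d),(np.array([x,-.0125,0]),np.array([0,0,1.]))))
st=state()
z=np.load('pics/w13.npz'); S=dict(tool_pos=z['pos'],tool_rot=z['rot'])
for h in (.02,.03,.04,.05): print(h,proj('wrist',(.5685,-.0122,.127+h+.038),S),proj('wrist',(.5685+.051,-.0092,.127+h+.034),S))
```

```text
(array([ 0.56805403, -0.01218104,  0.13166958]), np.float64(0.0006470077380070551))
(array([ 0.5877751 , -0.01382768,  0.15177102]), np.float64(0.0026931951259004014))
0.02 (np.float64(257.2582383625203), np.float64(285.92089461525353)) (np.float64(256.27221021647836), np.float64(168.6732459514652))
0.03 (np.float64(257.2297550716165), np.float64(299.9683383758196)) (np.float64(256.14881650512024), np.float64(175.19086697407394))
0.04 (np.float64(257.1969282513291), np.float64(315.9071147063064)) (np.float64(256.0007484620234), np.float64(183.04301726801765))
0.05 (np.float64(257.15892642099476), np.float64(334.0341422597652)) (np.float64(255.8200733506582), np.float64(192.671071871805))
```

Run:
```python
from h import *
im=np.load('pics/w13.npz')['im'][170:340,180:340]; a=cv2.resize(im,None,fx=3.4,fy=3.4,interpolation=cv2.INTER_CUBIC)
cv2.imwrite('pics/c4.png',a)
im=np.load('pics/s7.npz')['im'][160:200,235:285]; cv2.imwrite('pics/c5.png',cv2.resize(im,None,fx=12,fy=12,interpolation=cv2.INTER_CUBIC))
```

```text
(no output)
```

View pics/c4.png

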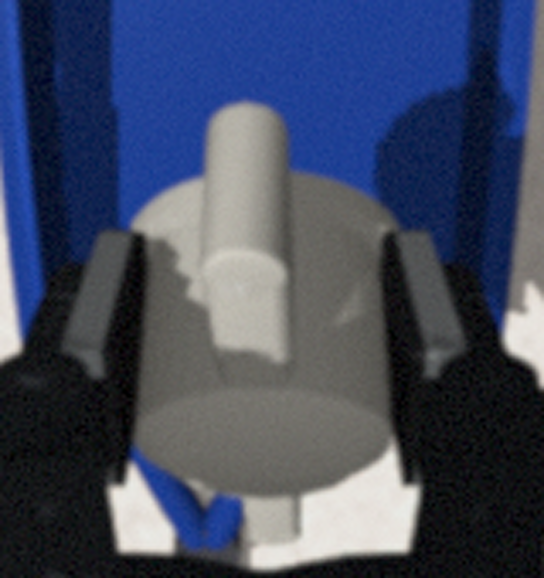

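View pics/c5.png

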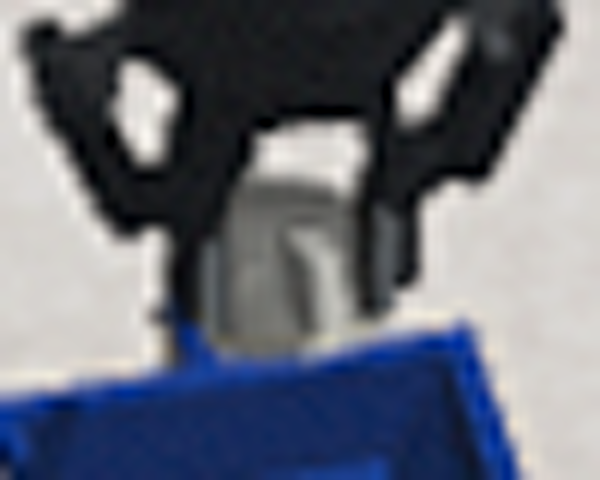

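Emit:
apply_moves([
  {"linear": [-0.005,0,-0.03],"delta_rot": [0,-7,0],"fingers": 255},
  {"linear": [-0.01,0,-0.05],"delta_rot": [0,-14,0],"fingers": 255},
  {"linear": [-0.015,0,-0.05],"delta_rot": [0,-21,0],"fingers": 255},
  {"linear": [-0.02,0,-0.05],"delta_rot": [0,-28,0],"fingers": 255},
  {"linear": [-0.022,0,-0.05],"delta_rot": [0,-34,0],"fingers": 255},
  {"linear": [-0.022,0,-0.05],"delta_rot": [0,-38,0],"fingers": 255},
  {"linear": [-0.022,0,-0.05],"delta_rot": [0,-38,0],"fingers": 255},
  {"linear": [-0.022,0,-0.05],"delta_rot": [0,-38,0],"fingers": 255},
])

```text
time: 15.5
tool_pos: [0.5475, -0.0134, 0.1779]
tool_rot: [0.008, 0.946, 0.024, -0.324]
contact_force: [-0.2, -0.4, -1.1]
gripper_width: 0.432
```

Run:
```python
from h import *
save('scene','pics/s8.png',(210,100,330,200),6); save('top','pics/t8.png',(190,130,310,270),4); 
go(.568,-.010,.1,3)
```

```text
pos [ 0.547  -0.0134  0.1784] yaw 2.88 j [ -6.1  20.9  80.5  -6.1 115.8  80.2] t 15.6
linear [ 0.0647 -0.0023  0.049 ] rotz -0.12 tilt [-0.6118 -0.0314 -0.7904] F [ 0.07 -0.5  -1.22] w 0.428
```

View pics/s8.png

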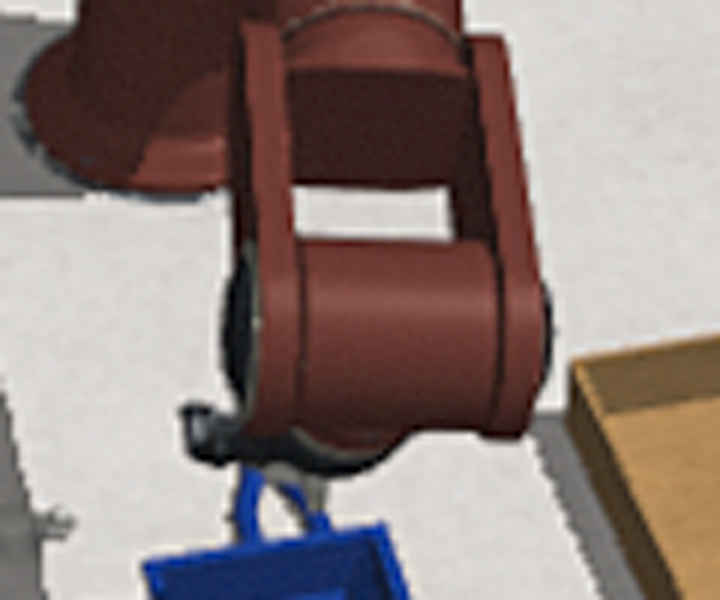

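View pics/t8.png

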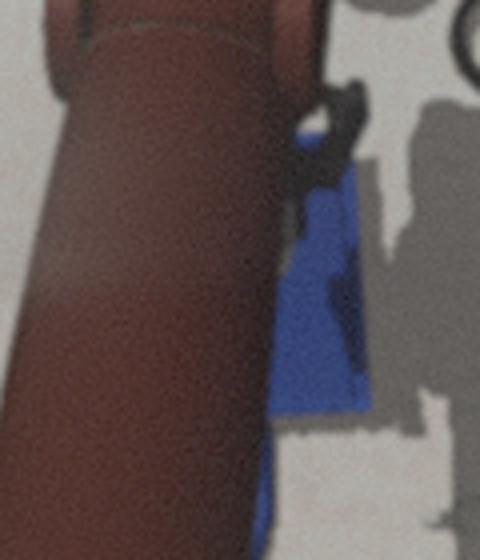

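Run:
```python
from h import *
from scipy.optimize import least_squares
p=eyes.camera_params('wrist');T=p['T_tool_cam']
def pj(P):
    c=T[:3,:3].T@(P-T[:3,3]); n=np.hypot(c[0],c[1]); t=np.arctan2(n,c[2]); return p['cy']+p['fy']*t*c[1]/n
pts=[((.051,.034),260),((.051,.012),103),((.019,.034),360)]
for extra in ([],[((-.051,.034),542)]):
    ob=pts+extra
    def f(q):
        x,z,a=q; r=[]
        for (rx,h),v in ob:
            # spinner up = -z tool rotated about y by a (top toward -x)
            ux=np.array([np.cos(a),0,-np.sin(a)]); uz=np.array([-np.sin(a),0,-np.cos(a)])
            P=np.array([x,0,z])+ux*rx+uz*h; r.append(pj(P)-(170+v/3.4-.3))
        return r
    s=least_squares(f,[0,-.02,.5]); print(s.x[:2],np.degrees(s.x[2]),s.fun)
    x,z,a=s.x; print('mid body',np.array([x,z])+.019*np.array([-np.sin(a),-np.cos(a)]))
```

```text
[ 0.00326027 -0.01050572] 35.70555540224671 [-2.84217094e-14  0.00000000e+00  0.00000000e+00]
mid body [-0.0078285  -0.02593423]
[-0.00294836 -0.01282324] 28.22034480384977 [-3.61881103  1.09103703  4.87179992 -2.34402752]
mid body [-0.01193277 -0.02956482]
```

Emit:
apply_moves([
  {"linear": [0.02,0,0.026],"delta_rot": [0,4,0],"fingers": 255},
  {"linear": [0.04,0,0.052],"delta_rot": [0,4,0],"fingers": 255},
  {"linear": [0.058,0,0.075],"delta_rot": [0,4,0],"fingers": 255},
  {"linear": [0.074,0,0.096],"delta_rot": [0,4,0],"fingers": 255},
  {"linear": [0.084,0,0.109],"delta_rot": [0,4,0],"fingers": 255},
  {"linear": [0.092,0,0.119],"delta_rot": [0,4,0],"fingers": 255},
  {"linear": [0.092,0,0.119],"delta_rot": [0,4,0],"fingers": 255},
  {"linear": [0.092,0,0.119],"delta_rot": [0,4,0],"fingers": 255},
])

```text
time: 16.4
tool_pos: [0.5464, -0.0135, 0.0274]
tool_rot: [0.008, 0.956, 0.024, -0.292]
contact_force: [0.7, 0.2, -0.4]
gripper_width: 0.428
```

Run:
```python
from h import *
save('wrist','pics/w14.png'); save('scene','pics/s9.png',(210,130,310,230),6); 
go(.547,-.0134,.0,3)
```

```text
pos [ 0.547  -0.0135  0.0279] yaw 2.89 j [-6.3 27.2 86.7 -5.2 99.6 81.5] t 16.5
linear [ 0.0156 -0.0001  0.0232] rotz -0.11 tilt [-0.5561 -0.0287 -0.8307] F [ 0.51  0.59 -0.56] w 0.426
```

View pics/w14.png

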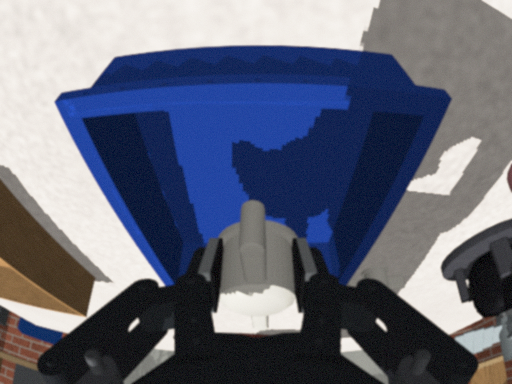

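View pics/s9.png

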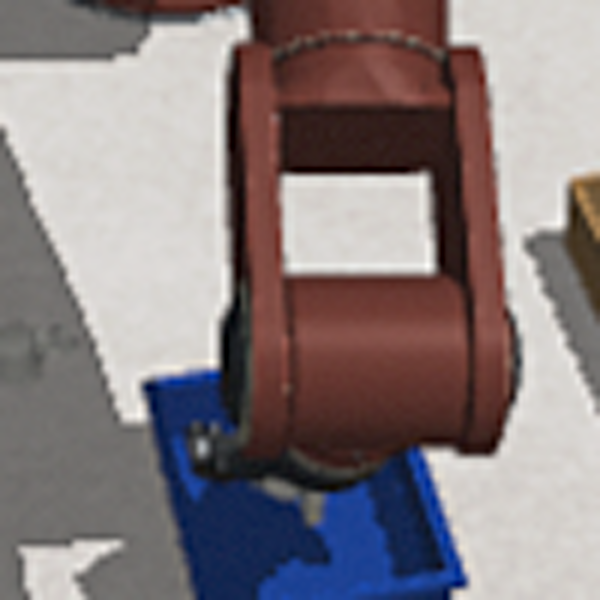

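Emit:
apply_moves([
  {"linear": [0.0028,0,0.0042],"delta_rot": [0,0,0],"fingers": 255},
  {"linear": [0.0056,0,0.0083],"delta_rot": [0,0,0],"fingers": 255},
  {"linear": [0.0083,0,0.0125],"delta_rot": [0,0,0],"fingers": 255},
  {"linear": [0.01,0,0.015],"delta_rot": [0,0,0],"fingers": 255},
  {"linear": [0.0117,0,0.0174],"delta_rot": [0,0,0],"fingers": 255},
  {"linear": [0.0128,0,0.019],"delta_rot": [0,0,0],"fingers": 255},
  {"linear": [0.0133,0,0.02],"delta_rot": [0,0,0],"fingers": 255},
  {"linear": [0.0133,0,0.02],"delta_rot": [0,0,0],"fingers": 255},
])

```text
time: 17.3
tool_pos: [0.5455, -0.0134, 0.0023]
tool_rot: [0.007, 0.956, 0.024, -0.292]
contact_force: [-0.3, 0.6, 0.5]
gripper_width: 0.433
```

Run:
```python
from h import *
save('wrist','pics/w15.png')
go(.547,-.0134,.0,3)
```

```text
pos [ 0.5456 -0.0134  0.0024] yaw 2.91 j [-6.3 29.1 87.  -5.2 97.6 81.6] t 17.35
linear [0.0025 0.0001 0.0012] rotz -0.09 tilt [-0.5585 -0.0283 -0.829 ] F [-0.05  0.22 -1.96] w 0.428
```

View pics/w15.png

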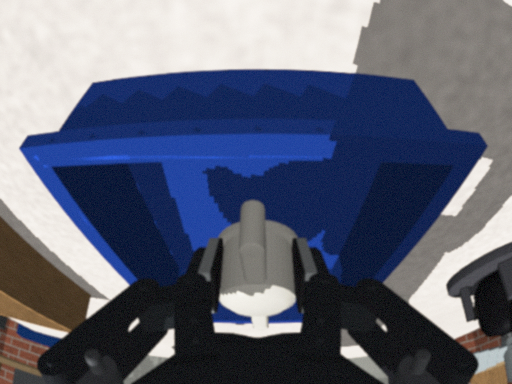

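Emit:
apply_moves([
  {"linear": [0.0006,0,0.0008],"delta_rot": [0,0,0],"fingers": 255},
  {"linear": [0.0011,0,0.0017],"delta_rot": [0,0,0],"fingers": 255},
  {"linear": [0.0017,0,0.0025],"delta_rot": [0,0,0],"fingers": 255},
  {"linear": [0.0022,0,0.0033],"delta_rot": [0,0,0],"fingers": 255},
  {"linear": [0.0028,0,0.0042],"delta_rot": [0,0,0],"fingers": 255},
  {"linear": [0.0033,0,0.005],"delta_rot": [0,0,0],"fingers": 255},
  {"linear": [0.0033,0,0.005],"delta_rot": [0,0,0],"fingers": 255},
  {"linear": [0.0033,0,0.005],"delta_rot": [0,0,0],"fingers": 255},
])

```text
time: 18.15
tool_pos: [0.5455, -0.0134, -0.0036]
tool_rot: [0.007, 0.956, 0.024, -0.292]
contact_force: [-0.8, 0.6, 0.3]
gripper_width: 0.427
```

Run:
```python
from h import *
go(.547,-.0134,.0,3)
```

```text
pos [ 0.5455 -0.0134 -0.0036] yaw 2.91 j [-6.3 29.5 87.  -5.2 97.1 81.7] t 18.15
linear [-0.0008  0.0001 -0.0038] rotz -0.09 tilt [-0.5585 -0.0283 -0.8291] F [-0.83  0.57  0.28] w 0.427
```

Emit:
apply_moves([
  {"linear": [0.0006,0,0.0008],"delta_rot": [0,0,0],"fingers": 255},
  {"linear": [0.0011,0,0.0017],"delta_rot": [0,0,0],"fingers": 255},
  {"linear": [0.0017,0,0.0025],"delta_rot": [0,0,0],"fingers": 255},
  {"linear": [0.0022,0,0.0033],"delta_rot": [0,0,0],"fingers": 255},
  {"linear": [0.0028,0,0.0042],"delta_rot": [0,0,0],"fingers": 255},
  {"linear": [0.0028,0,0.0042],"delta_rot": [0,0,0],"fingers": 255},
  {"linear": [0.0028,0,0.0042],"delta_rot": [0,0,0],"fingers": 255},
  {"linear": [0.0028,0,0.0042],"delta_rot": [0,0,0],"fingers": 255},
])

```text
time: 18.95
tool_pos: [0.5455, -0.0134, -0.0086]
tool_rot: [0.007, 0.956, 0.024, -0.292]
contact_force: [-0.4, -0.2, -0.7]
gripper_width: 0.43
```

Run:
```python
from h import *
save('wrist','pics/w16.png',(130,100,390,320),3); save('scene','pics/s10.png',(210,130,310,230),6);
go(.547,-.0134,.0,3)
```

```text
pos [ 0.5455 -0.0134 -0.0086] yaw 2.91 j [-6.3 29.9 87.  -5.2 96.7 81.7] t 19.05
linear [-0.0036  0.0001 -0.0079] rotz -0.09 tilt [-0.5584 -0.0284 -0.8291] F [ 0.19 -0.49 -0.41] w 0.432
```

View pics/w16.png

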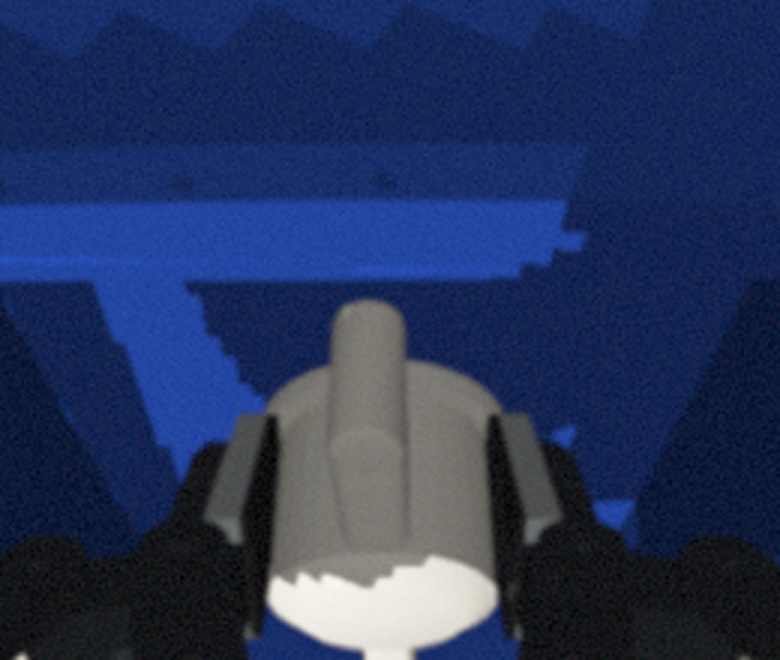

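View pics/s10.png

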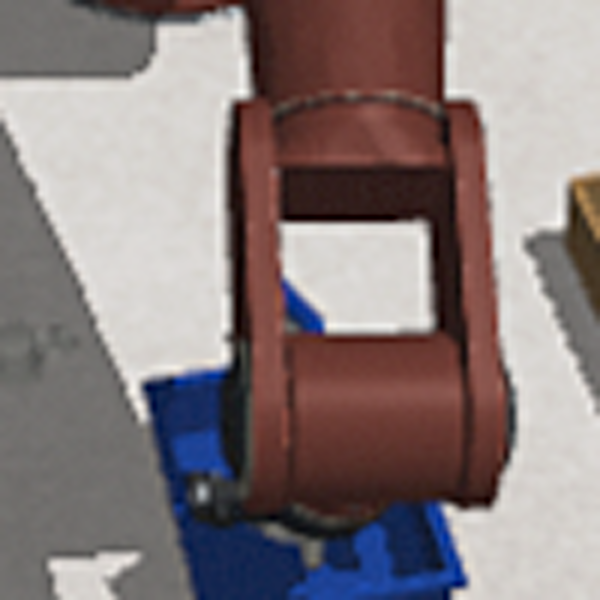

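Emit:
apply_moves([
  {"linear": [0.0006,0,0.0008],"delta_rot": [0,0,0],"fingers": 255},
  {"linear": [0.0011,0,0.0017],"delta_rot": [0,0,0],"fingers": 255},
  {"linear": [0.0017,0,0.0025],"delta_rot": [0,0,0],"fingers": 255},
  {"linear": [0.0022,0,0.0033],"delta_rot": [0,0,0],"fingers": 255},
  {"linear": [0.0028,0,0.0042],"delta_rot": [0,0,0],"fingers": 255},
  {"linear": [0.0028,0,0.0042],"delta_rot": [0,0,0],"fingers": 255},
  {"linear": [0.0028,0,0.0042],"delta_rot": [0,0,0],"fingers": 255},
  {"linear": [0.0028,0,0.0042],"delta_rot": [0,0,0],"fingers": 255},
])

```text
time: 19.85
tool_pos: [0.5453, -0.0134, -0.0123]
tool_rot: [0.007, 0.956, 0.024, -0.293]
contact_force: [-2.5, 0.4, 6.2]
gripper_width: 0.429
```

Run:
```python
from h import *
go(.547,-.0134,.0,3)
```

```text
pos [ 0.5453 -0.0134 -0.0123] yaw 2.9 j [-6.3 30.3 87.  -5.2 96.5 81.8] t 19.85
linear [-0.0055  0.0001 -0.0112] rotz -0.1 tilt [-0.5598 -0.0284 -0.8282] F [-2.51  0.39  6.16] w 0.429
```

Emit:
apply_moves([
  {"linear": [0,0,0],"delta_rot": [0,0,0],"fingers": 140},
  {"linear": [0,0,0],"delta_rot": [0,0,0],"fingers": 115},
  {"linear": [0,0,0],"delta_rot": [0,0,0],"fingers": 90},
  {"linear": [0,0,0],"delta_rot": [0,0,0],"fingers": 80},
  {"linear": [0,0,0],"delta_rot": [0,0,0],"fingers": 80},
  {"linear": [0,0,-0.01],"delta_rot": [0,0,0],"fingers": 80},
  {"linear": [0,0,-0.03],"delta_rot": [0,0,0],"fingers": 80},
  {"linear": [0,0,-0.06],"delta_rot": [0,0,0],"fingers": 80},
])

```text
time: 20.65
tool_pos: [0.578, -0.0115, 0.0356]
tool_rot: [0.007, 0.955, 0.024, -0.294]
contact_force: [0.9, 0.3, -0.5]
gripper_width: 0.682
```

Run:
```python
from h import *
save('wrist','pics/w17.png')
go(.547,-.0134,.0,3)
```

```text
pos [ 0.5838 -0.0118  0.0413] yaw 2.87 j [ -5.9  30.3  80.8  -5.  102.1  81.6] t 20.7
linear [-0.0079 -0.0004  0.0547] rotz -0.13 tilt [-0.552  -0.029  -0.8333] F [ 1.25 -0.51  4.06] w 0.685
```

View pics/w17.png

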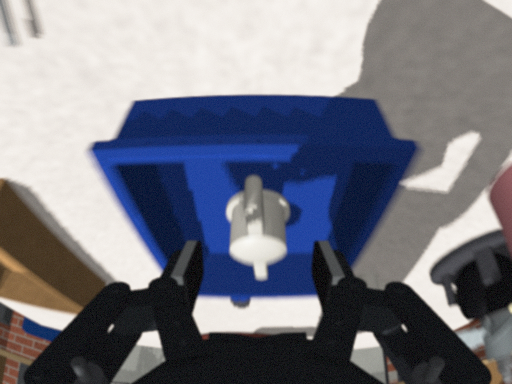

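Emit:
apply_moves([
  {"linear": [-0.02,0,-0.03],"delta_rot": [0,0,0],"fingers": 80},
  {"linear": [-0.045,0,-0.065],"delta_rot": [0,6,0],"fingers": 80},
  {"linear": [-0.07,0,-0.105],"delta_rot": [0,12,0],"fingers": 80},
  {"linear": [-0.095,0,-0.145],"delta_rot": [0,18,0],"fingers": 80},
  {"linear": [-0.12,0,-0.18],"delta_rot": [0,24,0],"fingers": 80},
  {"linear": [-0.14,0,-0.21],"delta_rot": [0,30,0],"fingers": 80},
  {"linear": [-0.145,0,-0.215],"delta_rot": [0,33.5,0],"fingers": 80},
  {"linear": [-0.145,0,-0.215],"delta_rot": [0,33.5,0],"fingers": 80},
])

```text
time: 21.5
tool_pos: [0.5791, -0.0118, 0.3]
tool_rot: [0.001, 1.0, 0.025, -0.001]
contact_force: [0.9, -0.0, 0.2]
gripper_width: 0.685
```

Run:
```python
from h import *
go(.457,-.306,.29,-5)
```

```text
pos [ 0.5791 -0.0118  0.3   ] yaw 2.89 j [-8.5 -5.4 91.6 -0.1 93.8 78.6] t 21.5
linear [-0.1368  0.2877  0.0106] rotz 7.89 tilt [-0.0011 -0.0015 -1.    ] F [ 0.87 -0.04  0.18] w 0.685
```

Emit:
apply_moves([
  {"linear": [-0.02,0.042,0],"delta_rot": [0.1,0,1],"fingers": 60},
  {"linear": [-0.04,0.084,0],"delta_rot": [0.1,0,2],"fingers": 60},
  {"linear": [-0.06,0.126,0],"delta_rot": [0.1,0,4],"fingers": 60},
  {"linear": [-0.08,0.168,0],"delta_rot": [0.1,0,6],"fingers": 60},
  {"linear": [-0.1,0.21,0],"delta_rot": [0.1,0,8],"fingers": 60},
  {"linear": [-0.12,0.252,0.005],"delta_rot": [0.1,0,8],"fingers": 60},
  {"linear": [-0.137,0.288,0.01],"delta_rot": [0.1,0,8],"fingers": 60},
  {"linear": [-0.137,0.288,0.01],"delta_rot": [0.1,0,8],"fingers": 60},
])

```text
time: 22.3
tool_pos: [0.4542, -0.3094, 0.2831]
tool_rot: [-0.002, 0.999, -0.047, -0.007]
contact_force: [-0.6, 0.2, 0.5]
gripper_width: 0.766
```

Run:
```python
from h import *
save('wrist','pics/w18.png')
go(.457,-.306,.1,-5)
```

```text
pos [ 0.4553 -0.3076  0.2838] yaw -5.32 j [-41.6  -8.7  96.2  -0.3  93.3  53.7] t 22.35
linear [ 0.004  -0.001   0.1837] rotz -0.32 tilt [-0.013   0.0051 -0.9999] F [0.16 0.29 0.23] w 0.76
```

View pics/w18.png

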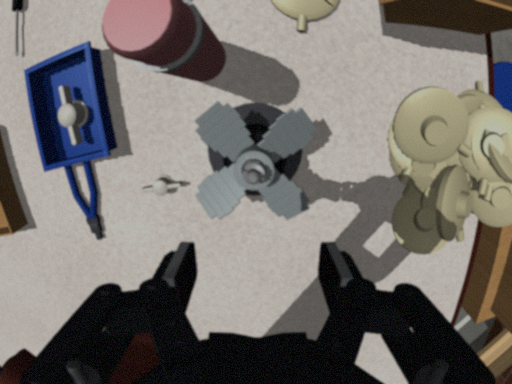

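Run:
```python
from h import *
z=np.load('pics/w18.npz'); S=dict(tool_pos=z['pos'],tool_rot=z['rot'])
for h in (.09,.138,.171): print(proj('wrist',(.457,-.306,h),S))
im=z['im'][90:240,180:330]; cv2.imwrite('pics/c6.png',cv2.resize(im,None,fx=4,fy=4,interpolation=cv2.INTER_CUBIC))
save('scene','pics/s11.png'); go(.457,-.306,.1,-5)
```

```text
(np.float64(254.2668903535304), np.float64(161.846413870681))
(np.float64(253.7273901035902), np.float64(171.22555025239785))
(np.float64(253.25922213309886), np.float64(179.40996624493818))
pos [ 0.4562 -0.3065  0.2845] yaw -5.19 j [-41.5  -8.8  96.2  -0.3  93.3  53.7] t 22.4
linear [3.000e-03 1.000e-04 1.844e-01] rotz -0.19 tilt [-0.0118  0.0046 -0.9999] F [ 0.24  1.19 -0.49] w 0.763
```

View pics/c6.png

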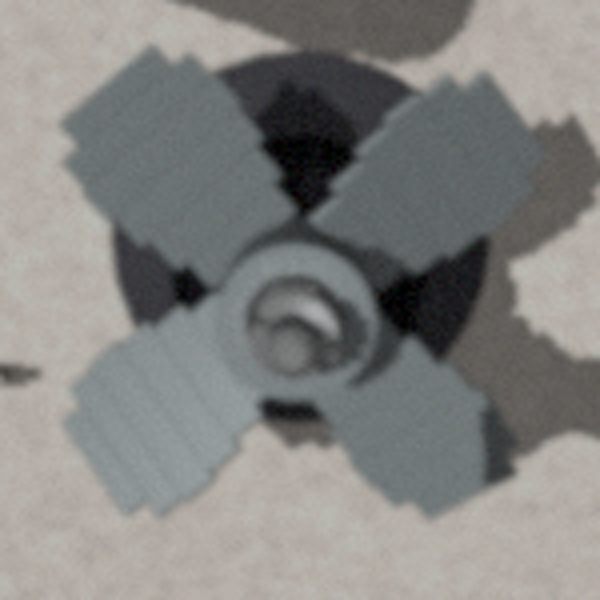

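Emit:
apply_moves([
  {"linear": [0.002,0,0.03],"delta_rot": [-0.25,0.7,0],"fingers": 60},
  {"linear": [0.002,0,0.07],"delta_rot": [-0.25,0.7,0],"fingers": 60},
  {"linear": [0.002,0,0.11],"delta_rot": [-0.25,0.7,0],"fingers": 60},
  {"linear": [0.002,0,0.14],"delta_rot": [-0.25,0.7,0],"fingers": 60},
  {"linear": [0.002,0,0.16],"delta_rot": [-0.25,0.7,0],"fingers": 60},
  {"linear": [0.002,0,0.17],"delta_rot": [-0.25,0.7,0],"fingers": 60},
  {"linear": [0.002,0,0.175],"delta_rot": [-0.25,0.7,0],"fingers": 60},
  {"linear": [0.002,0,0.175],"delta_rot": [-0.25,0.7,0],"fingers": 60},
])

```text
time: 23.2
tool_pos: [0.4576, -0.3057, 0.1116]
tool_rot: [0.002, 0.999, -0.044, 0.002]
contact_force: [-0.7, 0.0, 0.3]
gripper_width: 0.766
```

Run:
```python
from h import *
save('scene','pics/s12.png',(110,100,230,220),5);save('wrist','pics/w19.png',(150,120,370,320),3)
go(.457,-.306,.1,-5)
```

```text
pos [ 0.4581 -0.3066  0.113 ] yaw -5.06 j [-4.150e+01 -3.100e+00  1.075e+02 -1.000e-01  7.520e+01  5.360e+01] t 23.3
linear [-0.0012 -0.0005  0.013 ] rotz -0.06 tilt [ 0.0048 -0.0056 -1.    ] F [-0.16 -0.24 -0.12] w 0.762
```

View pics/s12.png

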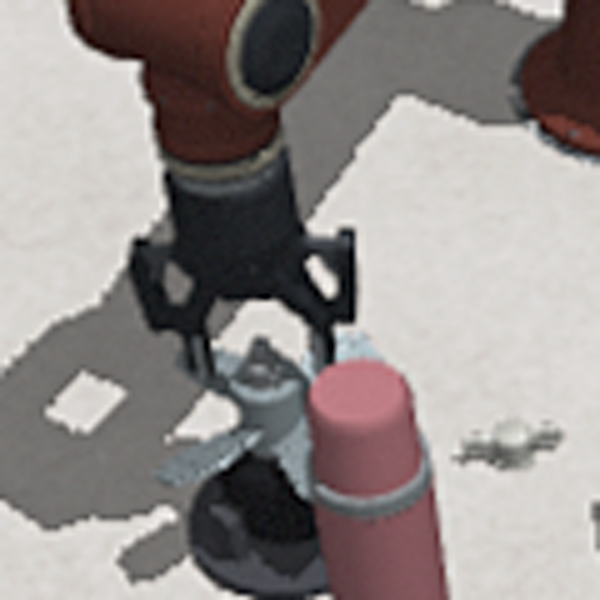

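View pics/w19.png

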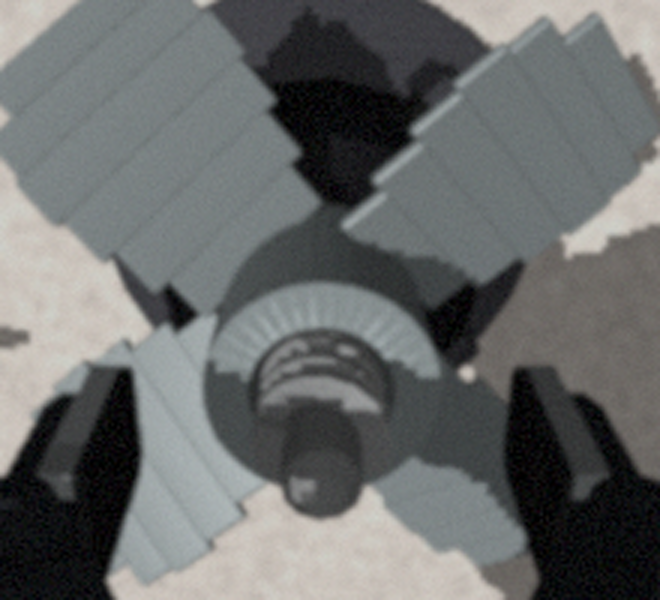

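Emit:
apply_moves([
  {"linear": [-0.001,0,0.006],"delta_rot": [0.3,-0.25,0],"fingers": 60},
  {"linear": [-0.001,0,0.012],"delta_rot": [0.3,-0.25,0],"fingers": 60},
  {"linear": [-0.001,0,0.017],"delta_rot": [0.3,-0.25,0],"fingers": 60},
  {"linear": [-0.001,0,0.02],"delta_rot": [0.3,-0.25,0],"fingers": 60},
  {"linear": [-0.001,0,0.02],"delta_rot": [0.3,-0.25,0],"fingers": 90},
  {"linear": [-0.001,0,0.02],"delta_rot": [0.3,-0.25,0],"fingers": 120},
  {"linear": [-0.001,0,0.02],"delta_rot": [0.3,-0.25,0],"fingers": 200},
  {"linear": [-0.001,0,0.02],"delta_rot": [0.3,-0.25,0],"fingers": 200},
])

```text
time: 24.1
tool_pos: [0.4565, -0.3064, 0.092]
tool_rot: [-0.0, 0.999, -0.044, -0.0]
contact_force: [-0.3, -0.8, 1.4]
gripper_width: 0.501
```

Run:
```python
from h import *
save('scene','pics/s13.png',(110,100,230,220),5);save('wrist','pics/w20.png',(150,120,370,320),3)
go(.457,-.306,.1,-5)
```

```text
pos [ 0.4565 -0.3064  0.092 ] yaw -5.09 j [-41.6  -1.7 108.2   0.   73.5  53.4] t 24.2
linear [ 0.0004 -0.0005 -0.008 ] rotz -0.09 tilt [-0.e+00  9.e-04 -1.e+00] F [0.36 0.62 1.69] w 0.499
```

View pics/s13.png

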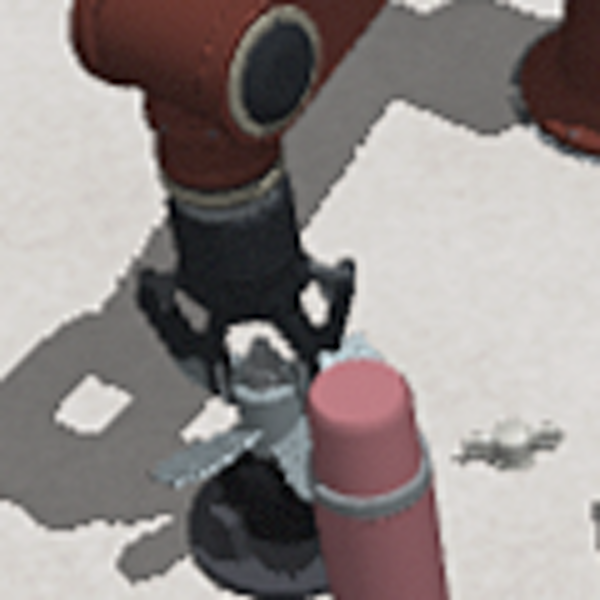

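View pics/w20.png

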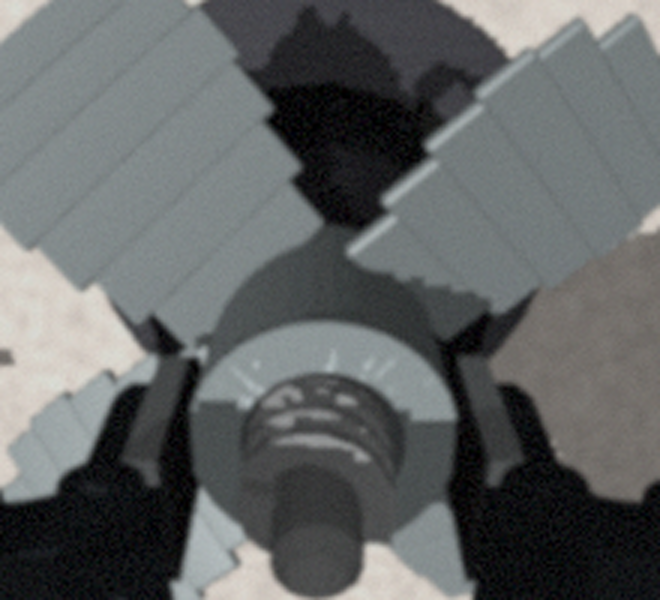

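Emit:
apply_moves([
  {"linear": [0,0,-0.004],"delta_rot": [0,0,0],"fingers": 255},
  {"linear": [0,0,-0.01],"delta_rot": [0,0,0],"fingers": 255},
  {"linear": [0,0,-0.018],"delta_rot": [0,0,0],"fingers": 255},
  {"linear": [0,0,-0.026],"delta_rot": [0,0,0],"fingers": 255},
  {"linear": [0,0,-0.036],"delta_rot": [0,0,0],"fingers": 255},
  {"linear": [0,0,-0.046],"delta_rot": [0,0,0],"fingers": 255},
  {"linear": [0,0,-0.056],"delta_rot": [0,0,0],"fingers": 255},
  {"linear": [0,0,-0.066],"delta_rot": [0,0,0],"fingers": 255},
])

```text
time: 25.0
tool_pos: [0.4564, -0.3064, 0.1587]
tool_rot: [-0.001, 0.999, -0.044, -0.0]
contact_force: [0.3, -0.8, -1.6]
gripper_width: 0.501
```

Run:
```python
from h import *
save('scene','pics/s14.png',(110,100,230,220),5)
go(.457,-.306,.3,-5)
```

```text
pos [ 0.4572 -0.3071  0.1608] yaw -5.09 j [-41.6  -5.5 105.    0.   80.4  53.4] t 25.05
linear [-0.     -0.001  -0.1392] rotz -0.09 tilt [ 0.002 -0.001 -1.   ] F [-0.36 -0.69 -0.3 ] w 0.496
```

View pics/s14.png

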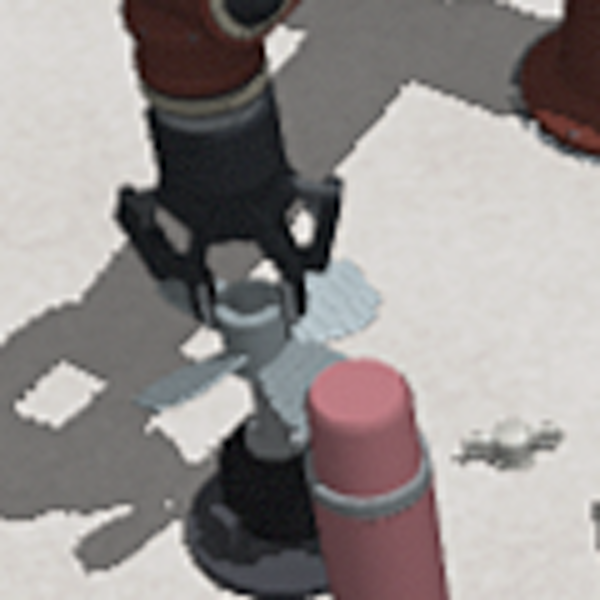

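Emit:
apply_moves([
  {"linear": [0,0,-0.025],"delta_rot": [0,0,0],"fingers": 255},
  {"linear": [0,0,-0.06],"delta_rot": [0,0,0],"fingers": 255},
  {"linear": [0,0,-0.095],"delta_rot": [0,0,0],"fingers": 255},
  {"linear": [0,0,-0.125],"delta_rot": [0,0,0],"fingers": 255},
  {"linear": [-0.01,-0.01,-0.145],"delta_rot": [0,0,0],"fingers": 255},
  {"linear": [-0.02,-0.035,-0.155],"delta_rot": [0,0,-1],"fingers": 255},
  {"linear": [-0.03,-0.07,-0.155],"delta_rot": [0,0,-2],"fingers": 255},
  {"linear": [-0.03,-0.11,-0.155],"delta_rot": [0,0,-3],"fingers": 255},
])

```text
time: 25.85
tool_pos: [0.4356, -0.1938, 0.3136]
tool_rot: [-0.0, 1.0, -0.019, 0.0]
contact_force: [0.7, 0.7, -1.5]
gripper_width: 0.5
```

Run:
```python
from h import *
go(.466,.306,.25,4.4)
```

```text
pos [ 0.4356 -0.1938  0.3136] yaw -2.19 j [-33.  -20.  102.8   0.   97.3  59.2] t 25.85
linear [ 0.0112 -0.5006  0.0639] rotz -6.59 tilt [ 3.e-04  6.e-04 -1.e+00] F [ 0.72  0.74 -1.48] w 0.5
```

Emit:
apply_moves([
  {"linear": [0,-0.04,0],"delta_rot": [0,0,0],"fingers": 255},
  {"linear": [0,-0.085,0],"delta_rot": [0,0,-1],"fingers": 255},
  {"linear": [0,-0.13,0],"delta_rot": [0,0,-2],"fingers": 255},
  {"linear": [0,-0.175,0],"delta_rot": [0,0,-3],"fingers": 255},
  {"linear": [0,-0.22,0],"delta_rot": [0,0,-4],"fingers": 255},
  {"linear": [0.005,-0.265,0],"delta_rot": [0,0,-5],"fingers": 255},
  {"linear": [0.01,-0.31,0],"delta_rot": [0,0,-6],"fingers": 255},
  {"linear": [0.01,-0.35,0],"delta_rot": [0,0,-6.6],"fingers": 255},
])

```text
time: 26.65
tool_pos: [0.4589, 0.1573, 0.3134]
tool_rot: [-0.001, 0.999, 0.04, -0.0]
contact_force: [0.6, -0.4, -1.5]
gripper_width: 0.5
```

Run:
```python
from h import *
go(.466,.306,.20,4.4)
```

```text
pos [0.4589 0.1573 0.3134] yaw 4.58 j [ 1.010e+01 -1.880e+01  1.019e+02  1.000e-01  9.700e+01  9.550e+01] t 26.65
linear [ 0.019  -0.1475  0.1136] rotz 0.18 tilt [-3.0e-04  1.6e-03 -1.0e+00] F [ 0.6  -0.41 -1.53] w 0.5
```

Emit:
apply_moves([
  {"linear": [0.006,-0.04,0],"delta_rot": [0,0,0],"fingers": 255},
  {"linear": [0.012,-0.08,0],"delta_rot": [0,0,0],"fingers": 255},
  {"linear": [0.017,-0.115,0.01],"delta_rot": [0,0,0],"fingers": 255},
  {"linear": [0.019,-0.138,0.03],"delta_rot": [0,0,0],"fingers": 255},
  {"linear": [0.019,-0.147,0.06],"delta_rot": [0,0,0],"fingers": 255},
  {"linear": [0.019,-0.147,0.09],"delta_rot": [0,0,0],"fingers": 255},
  {"linear": [0.019,-0.147,0.113],"delta_rot": [0,0,0],"fingers": 255},
  {"linear": [0.019,-0.147,0.113],"delta_rot": [0,0,0],"fingers": 255},
])

```text
time: 27.45
tool_pos: [0.4637, 0.3023, 0.1957]
tool_rot: [0.001, 0.999, 0.039, -0.004]
contact_force: [-1.1, 0.2, -1.3]
gripper_width: 0.5
```

Run:
```python
from h import *
save('scene','pics/s15.png',(280,90,420,220),5);save('wrist','pics/w21.png')
go(.466,.306,.10,4.4)
```

```text
pos [0.4663 0.3033 0.2007] yaw 4.5 j [ 2.530e+01 -6.300e+00  1.018e+02  1.000e-01  8.450e+01  1.108e+02] t 27.55
linear [-0.     -0.0026  0.1007] rotz 0.1 tilt [-0.0011  0.0014 -1.    ] F [ 0.25 -0.84 -0.19] w 0.503
```

View pics/s15.png

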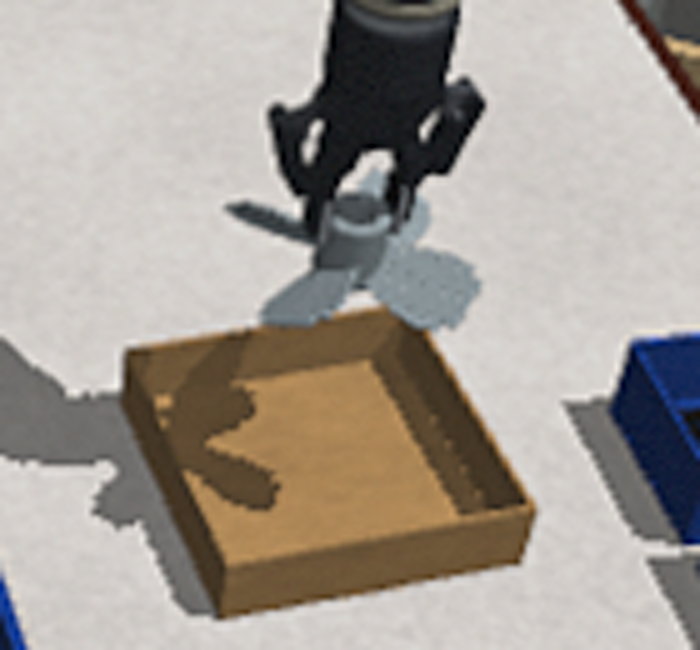

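View pics/w21.png

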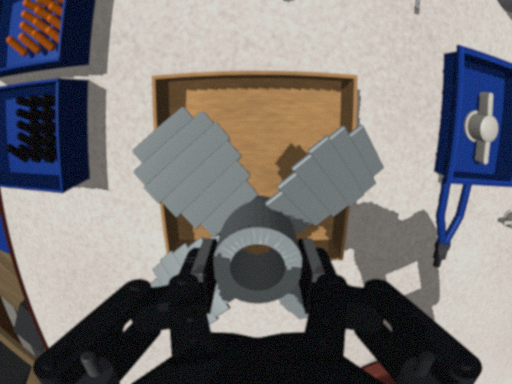

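Run:
```python
from h import *
z=np.load('pics/w21.npz'); S=dict(tool_pos=z['pos'],tool_rot=z['rot'])
A=plane('wrist',154,77,.055,S);B=plane('wrist',357,74,.055,S);print(A,B,np.linalg.norm(A-B))
e=(A-B)/np.linalg.norm(A-B); n=np.array([e[1],-e[0],0]); print('c',(A+B)/2-.11*n,np.degrees(np.arctan2(n[1],n[0])))
for u,v in ((168,255),(343,260)): print(plane('wrist',u,v,.055,S))
```

```text
[0.56616526 0.42107502 0.055     ] [0.58628419 0.20492415 0.055     ] 0.21708517408371453
c [0.46669815 0.30280505 0.055     ] 5.3176657099112035
[0.35523881 0.40492852 0.055     ]
[0.36542881 0.18640841 0.055     ]
```

Emit:
apply_moves([
  {"linear": [0,0,0.03],"delta_rot": [0,0,0],"fingers": 255},
  {"linear": [0,0,0.065],"delta_rot": [0,0,0],"fingers": 255},
  {"linear": [0,0,0.1],"delta_rot": [0,0,0],"fingers": 255},
  {"linear": [0,0,0.13],"delta_rot": [0,0,0],"fingers": 255},
  {"linear": [0,0,0.15],"delta_rot": [0,0,0],"fingers": 255},
  {"linear": [0,0,0.165],"delta_rot": [0,0,0],"fingers": 255},
  {"linear": [0,0,0.175],"delta_rot": [0,0,0],"fingers": 255},
  {"linear": [0,0,0.175],"delta_rot": [0,0,0],"fingers": 255},
])

```text
time: 28.35
tool_pos: [0.4663, 0.3035, 0.0253]
tool_rot: [-0.001, 0.999, 0.039, -0.001]
contact_force: [-0.5, 0.0, -2.5]
gripper_width: 0.503
```

Run:
```python
from h import *
save('scene','pics/s16.png',(280,90,420,220),5);save('wrist','pics/w22.png')
go(.466,.304,.006,4.4)
```

```text
pos [0.4673 0.3041 0.0268] yaw 4.51 j [2.540e+01 4.000e+00 1.093e+02 1.000e-01 6.650e+01 1.108e+02] t 28.45
linear [-0.0013  0.      0.0208] rotz 0.11 tilt [ 0.0012  0.0024 -1.    ] F [ 0.54 -0.   -0.97] w 0.501
```

View pics/s16.png

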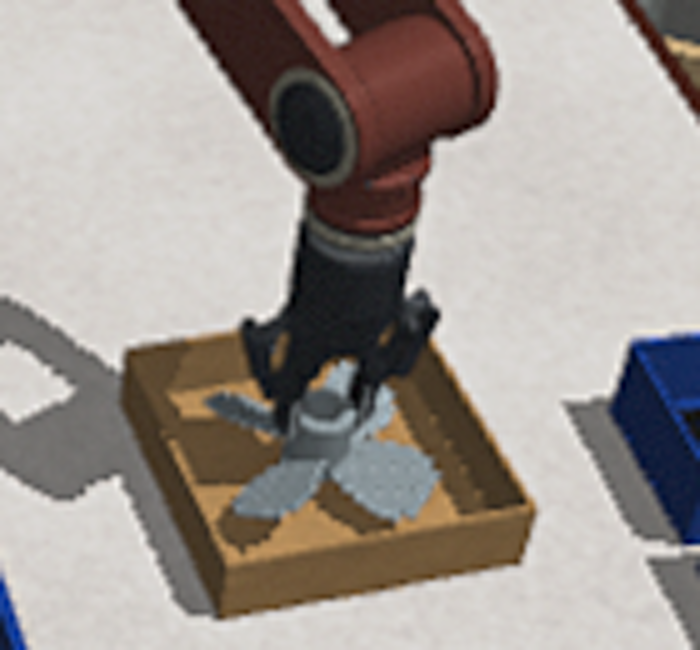

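View pics/w22.png

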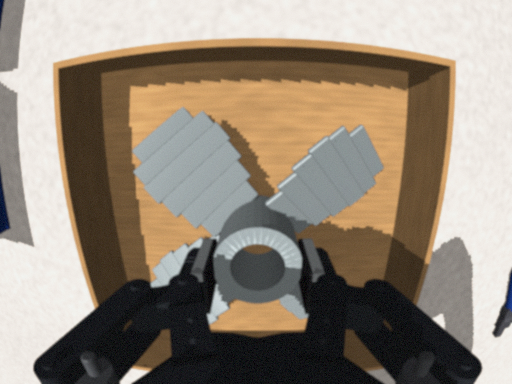

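Centred inside the carton; creeping down the last ~20 mm.

Emit:
apply_moves([
  {"linear": [0,0,0.005],"delta_rot": [0,0,0],"fingers": 255},
  {"linear": [0,0,0.009],"delta_rot": [0,0,0],"fingers": 255},
  {"linear": [0,0,0.012],"delta_rot": [0,0,0],"fingers": 255},
  {"linear": [0,0,0.014],"delta_rot": [0,0,0],"fingers": 255},
  {"linear": [0,0,0.016],"delta_rot": [0,0,0],"fingers": 255},
  {"linear": [0,0,0.017],"delta_rot": [0,0,0],"fingers": 255},
  {"linear": [0,0,0.018],"delta_rot": [0,0,0],"fingers": 255},
  {"linear": [0,0,0.018],"delta_rot": [0,0,0],"fingers": 255},
])

```text
time: 29.25
tool_pos: [0.4661, 0.3036, 0.0073]
tool_rot: [-0.001, 0.999, 0.039, -0.0]
contact_force: [0.3, -0.3, -1.4]
gripper_width: 0.499
```

Run:
```python
from h import *
go(.467,.304,.006,4.4)
```

```text
pos [0.4661 0.3036 0.0073] yaw 4.5 j [2.540e+01 5.600e+00 1.098e+02 1.000e-01 6.460e+01 1.108e+02] t 29.25
linear [ 0.0009 -0.0004  0.0013] rotz 0.1 tilt [-9.0e-04  1.4e-03 -1.0e+00] F [ 0.3  -0.26 -1.42] w 0.499
```

Emit:
apply_moves([
  {"linear": [0,0,0.0007],"delta_rot": [0,0,0],"fingers": 255},
  {"linear": [0,0,0.0014],"delta_rot": [0,0,0],"fingers": 255},
  {"linear": [0,0,0.002],"delta_rot": [0,0,0],"fingers": 255},
  {"linear": [0,0,0.0025],"delta_rot": [0,0,0],"fingers": 255},
  {"linear": [0,0,0.003],"delta_rot": [0,0,0],"fingers": 255},
  {"linear": [0,0,0.003],"delta_rot": [0,0,0],"fingers": 255},
  {"linear": [0,0,0.003],"delta_rot": [0,0,0],"fingers": 255},
  {"linear": [0,0,0.003],"delta_rot": [0,0,0],"fingers": 255},
])

```text
time: 30.05
tool_pos: [0.4667, 0.3037, 0.006]
tool_rot: [-0.001, 0.999, 0.039, -0.0]
contact_force: [-2.9, -2.8, 7.4]
gripper_width: 0.498
```

Run:
```python
from h import *
go(.467,.304,.006,4.4)
```

```text
pos [0.4667 0.3037 0.006 ] yaw 4.51 j [2.540e+01 5.700e+00 1.098e+02 1.000e-01 6.440e+01 1.108e+02] t 30.05
linear [ 0.0003 -0.0002 -0.    ] rotz 0.11 tilt [-3.0e-04  1.3e-03 -1.0e+00] F [-2.85 -2.83  7.45] w 0.498
```

Contact at exactly the expected height (TCP 0.006). Release and retreat upward.

Emit:
apply_moves([
  {"linear": [0,0,0],"delta_rot": [0,0,0],"fingers": 115},
  {"linear": [0,0,0],"delta_rot": [0,0,0],"fingers": 95},
  {"linear": [0,0,0],"delta_rot": [0,0,0],"fingers": 70},
  {"linear": [0,0,0],"delta_rot": [0,0,0],"fingers": 60},
  {"linear": [0,0,0],"delta_rot": [0,0,0],"fingers": 60},
  {"linear": [0,0,-0.01],"delta_rot": [0,0,0],"fingers": 60},
  {"linear": [0,0,-0.035],"delta_rot": [0,0,0],"fingers": 60},
  {"linear": [0,0,-0.07],"delta_rot": [0,0,0],"fingers": 60},
])

```text
time: 30.85
tool_pos: [0.4646, 0.3027, 0.0737]
tool_rot: [0.0, 0.999, 0.039, -0.002]
contact_force: [0.3, -0.5, 0.6]
gripper_width: 0.768
```

Emit:
apply_moves([
  {"linear": [0,0,-0.04],"delta_rot": [0,0,0],"fingers": 60},
  {"linear": [0,0,-0.08],"delta_rot": [0,0,0],"fingers": 60},
  {"linear": [0,0,-0.12],"delta_rot": [0,0,0],"fingers": 60},
  {"linear": [-0.03,0,-0.15],"delta_rot": [0,0,0],"fingers": 60},
  {"linear": [-0.06,0,-0.18],"delta_rot": [0,0,0],"fingers": 60},
  {"linear": [-0.08,0,-0.2],"delta_rot": [0,0,0],"fingers": 60},
  {"linear": [-0.08,0,-0.2],"delta_rot": [0,0,0],"fingers": 60},
  {"linear": [-0.08,0,-0.2],"delta_rot": [0,0,0],"fingers": 60},
])

```text
time: 31.65
tool_pos: [0.3869, 0.297, 0.2751]
tool_rot: [-0.001, 0.999, 0.039, 0.001]
contact_force: [-0.1, 0.3, -0.4]
gripper_width: 0.767
```

Run:
```python
from h import *
save('scene','pics/s17.png');save('wrist','pics/w23.png');save('top','pics/t17.png')
go(.466,.304,.006,4.4)
```

```text
pos [0.3866 0.2965 0.2726] yaw 4.48 j [ 2.870e+01 -1.800e+01  1.050e+02  1.000e-01  9.310e+01  1.142e+02] t 31.8
linear [ 0.0806 -0.0012  0.2663] rotz 0.08 tilt [-3.4e-03 -1.0e-04 -1.0e+00] F [-0.25 -0.2  -0.13] w 0.762
```

View pics/s17.png

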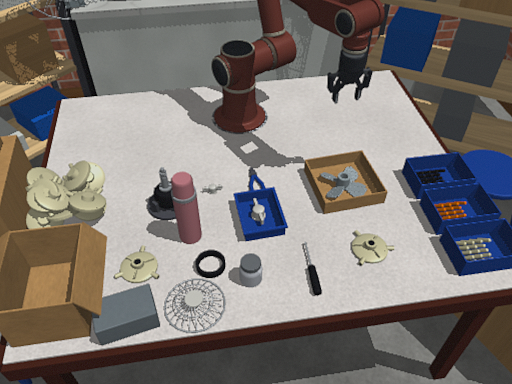

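View pics/w23.png

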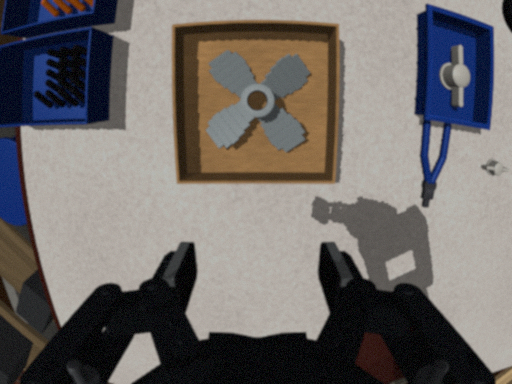

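View pics/t17.png

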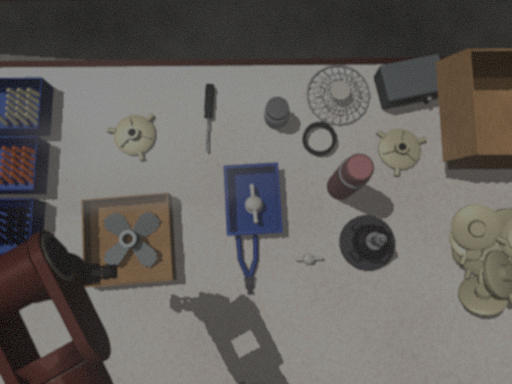

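All views agree: the spinner stands in the tray at top-view (253,203), the blade lies flat boss-up in the carton at (127,239), and the bystanders are unmoved.

Run:
```python
from plant import job_done
print(job_done())
```

```text
the job is handed in; nothing more can be done
None
```

The fan is apart and the job is handed in. The spinner stands upright in the blue tray, and the blade lies flat, boss up, in the middle of the carton. The clock read 31.8 s at the last check.

- **Spinner:** I turned it about 320° clockwise, pushing on its wings with the part-open fingers. I then gripped it by its body, lifted it clear and set it down at about 6 N.
- **Blade:** I gripped the boss between the vanes, lifted it straight off and carried it above flask height. It touched the carton floor at the expected height with about 7 N, and then I released it.
- **Last checks:** In the final scene, top and wrist pictures both parts are in place, the shaft is bare and the gripper is empty and clear. By eye the bystanders are where they were.

What went wrong or disagreed:
- **Missed first turn:** The finger ends sit about 30 mm higher than the stated TCP when part open. The first sweep passed over the wings without touching them, so I lowered the tool and repeated it.
- **Tilted spinner:** It tipped about 35° as it came off the thread. I tilted the tool to set it upright; the tilt estimates from the wrist picture ranged from 28° to 42°.
- **Rim heights:** My two-view heights for the tray and carton rims came out about 5 mm low.

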